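Scoop knobs from the stock tray into the scale bowl

ROBOT

A 6-joint arm with a two-finger parallel gripper is mounted at the origin on the work surface. World frame = base frame: x ahead of the robot, y to its left, z up, the work surface at z = 0. Lengths are in m, angles in degrees, forces in N, time in s.
With the tool pointing down it reaches from about 0.3 to 0.75 m from the base axis. Payload 8.5 kg.
Tool frame: the origin (TCP) lies at the very end of the fingers, on their centre line; the grasp point (between the pads) lies 19 mm behind it; z points along the fingers, y is the line along which they close (so a half turn about z gives the same grasp; the last joint's range is limited). The gripper opens to 85 mm and grips with 20 to 120 N. Pads are 22 mm wide; open, the fingers measure 114 mm over their backs; the gripper's body (76 mm by 85 mm) begins 54 mm behind the grasp point. The pads swing forward as they close: fully open they stand 13 mm farther back than shut.
Start: joints at [-89.227, 21.807, 74.336, -0, 83.858, -12.336], TCP at [0.125, -0.536, 0.198] pointing down, gripper open.
Joint ranges: [-178.18, 178.18], [-50.72, 133.34], [12.68, 142.11], [-81.47, 261.47], [9.98, 163.14], [-165.26, 165.26]. Speed limits (degrees/s): [136.94, 136.94, 180, 180, 180, 180].

INTERFACE

Orientations are given as a 3x3 rotation matrix whose columns are the frame's x, y, z axes.
In Python, from rig import observe, cams, ticket gives the robot as it stands.
- The arm moves only by the tool move_arm, never from a script. Its arguments are lists of equal length, an entry for each row: "jaw": the finger opening in cm, from 0 to 8.54; "dp": the shift along the tool's x, y, z in cm, a list of three; "turn": the turn, a rotation vector about the tool's x, y, z in rad, a list of three. In form: {"jaw": [jaw, ...], "dp": [[tx, ty, tz], ...], "turn": [[wx, wy, wz], ...]}. A call has 1 to 12 rows; each row shifts and turns the commanded pose from where the row before left it, along the tool's axes as they then stand; what a row does not reach is not made up. A row lasts 1/12 s, in which the tool goes at most 41.7 mm and 7.16 degrees, less where a joint would pass 70% of its speed; a pose out of reach is approached as far as the arm can. A call is refused whole if a number of a shift passes 4.17 or a number of a turn 0.125, either way. A call with a gripper value outside its range is refused whole. The fingers move at their own pace and stop on an object; "force" is the grip in N (left out, the last holds). Time passes only in rows, so rows that do not move let the fingers close. It gives the time, the measured TCP pose, the force, the opening and the grip force at its end, in the units of the state.
- observe(): the state, without advancing time (a new reading comes with each control period).
- cams.get_image(name): name is "scene" or "side" or "wrist"; returns (picture, depth): 480x640x3 uint8, red, green, blue; 480x640 float32, m along the optical axis (not along the pixel's ray), 0 where there is no reading.
- cams.calibration(name): a dict with "vertical_fov" (degrees; the focal length in pixels is half the picture's height over the tangent of half this angle, whatever the lens; pixels are square), "cx", "cy" (the principal point, pixels), "k1" (the pictures are not rectified: a ray, as slopes to the right and down, at radius r is drawn at 1 + k1 r^2 times it, then the intrinsics apply), "view" (4x4, takes a point from world to camera coordinates); the wrist camera has in their place "tool_from_camera" (4x4, takes a point from camera to tool coordinates, whose origin is the TCP and whose axes are the flange's). Camera axes: x right, y up, looking along -z (the intrinsics and any distortion apply to the point x, -y, -z); pixel columns grow to the right and rows downward; lengths in m; the calibration is good to about 2 mm. A picture is of the moment at which its call begins: read the wrist's pose just before it. calibration takes no time and is no camera call.
- ticket.close_job(): hands the job in; it is judged then, once.
Trained networks look in the newest picture that a camera, given by its name, has taken for a name from the list of things; names that differ only in an ending like _2 or _b are one class to them, and where a whole thing is asked for, a point or a joint stands for the part that bears it (a point fixed in the world has none). Each returns a list of dicts, best first, with "p" (0 to 1); they miss things now and then, are a little off and sometimes report something else, mostly with a low value. They report only what shows in the picture. A call takes as long as a camera call.
- cams.spot_in(camera, query): "box" ([centre column, centre row, width, height] as shares, 0 to 1, of the picture: columns of its width, rows of its height, round what is visible of it).
- cams.outline_of(camera, query): "mask" (480x640 bool, what is visible of it) and "box" ([centre column, centre row, width, height] as shares, 0 to 1, of the picture: columns of its width, rows of its height, round what is visible of it).
- cams.mark_of(camera, query): "location" ([column, row] as shares, 0 to 1, of the picture: columns of its width, rows of its height: a listed point, or the origin of a listed thing).
The state is a dict: "time_s": time; "q": joint angles; "qvel": joint speeds; "joint_efforts": joint torques, N m; "position": TCP position; "tool_rot": TCP orientation; "ft_force": force on the tool from outside, world axes, zero at the start; "wrist_torque": the same for the moment, N m; "grip_width": finger opening in m; "gripper_force": force on a finger pad.
Only numpy, scipy, OpenCV 4.12 (cv2) and the standard library are available. Lean on these libraries where they do the work, as an engineer would, in place of code of your own. Each camera call takes 0.05 s, during which the arm holds its last target. There are 200 camera calls.

TASK

Take the scoop by its handle, scoop up at least three of the five knobs from the stock tray in one go and tip them into the bowl on the bench scale, then set the scoop back down flat on its mat. Handle the knobs only with the scoop, never with the gripper; every knob must end up either in the bowl or still in the tray, and the other things on the bench stay where they are.

Things in the scene. Friction and masses are not known exactly. Their poses are not given: they have to be found in the camera images.
- scoop: open-fronted aluminium hand scoop, loose, 0.18 kg, starts on its mat. Origin: centre of the pan's underside; x out of the open front, z up. Pan 90 (x) x 104 (y) mm, floor 2 mm, walls 2.5 mm thick, 42 mm high at the back, 26 mm in front. Behind it a level black bar handle 95 (x) x 22 x 20 mm high, at x -58 to -153 mm, centred 85 mm above the underside
- scoop_grip (a point): the grip point of the scoop's handle: on the bar's centre line, 105 mm behind and 85 mm above the scoop's origin
- scoop_pan (a point): middle of the space inside the scoop's pan, 20 mm above the scoop's origin
- scoop_lip (a point): middle of the scoop's front edge, at its underside, 45 mm ahead of the scoop's origin
- tray: fixed open aluminium tray, 228 (x) x 132 (y) mm, walls 45 mm high, 4 mm thick, inside 124 mm wide. Origin: centre of its underside. Inner floor 4 mm up, flat from x = -110 to about +67 mm; from there the far end slopes up at 45 degrees to wall height. The near part is empty at the start; the knobs stand from x = -15 to +65 mm
- bowl_in (a point): middle of the inner floor of the round steel bowl that is fixed on the bench scale (grey scale about 220 x 190 mm, a low display block along its +x side up to 50 mm high)
- bowl_rim (a point): centre of the mouth of that bowl, at rim height; rim radius 95 mm, bowl 50 mm deep, wall 3 mm
- mat: flat grey mat, fixed, 250 (x) x 150 (y) x 4 mm thick; origin: centre of its underside. The scoop's place. Mat and scale may stand on either side of the tray
- knob0: cream round machine knob (one of five alike), 30 mm diameter, 26 mm tall, rounded, 20 g, loose; origin at its centre
- knob1: cream round machine knob (one of five alike), 30 mm diameter, 26 mm tall, rounded, 20 g, loose; origin at its centre
- knob2: cream round machine knob (one of five alike), 30 mm diameter, 26 mm tall, rounded, 20 g, loose; origin at its centre
- knob3: cream round machine knob (one of five alike), 30 mm diameter, 26 mm tall, rounded, 20 g, loose; origin at its centre
- knob4: cream round machine knob (one of five alike), 30 mm diameter, 26 mm tall, rounded, 20 g, loose; origin at its centre
- wash_bottle: bystander: white round bottle with a red cap, 60 mm diameter, 150 mm tall; origin centre of its underside
- tape_roll: bystander: grey ring lying flat, 84 mm diameter, 24 mm tall; origin centre of its underside
- screwdriver: bystander: screwdriver lying down, 180 mm long; origin in the middle of its length
- battery: bystander: black box 70 x 100 x 90 mm tall; origin centre of its underside
- mug: bystander: white mug, 80 mm diameter, 90 mm tall, handle at +y; origin centre of its underside

How it is judged (in metres and radians):
On the way:
1. at least three knobs lie in the scoop at once, lifted out of the tray (within 70 mm of the pan's middle, scoop more than 70 mm up) (height (world z) of scoop above 0.07 m and (distance between each of knob0, knob1, knob2 and scoop_pan below 0.07 m or distance between each of knob0, knob1, knob3 and scoop_pan below 0.07 m or distance between each of knob0, knob1, knob4 and scoop_pan below 0.07 m or distance between each of knob0, knob2, knob3 and scoop_pan below 0.07 m or distance between each of knob0, knob2, knob4 and scoop_pan below 0.07 m or distance between each of knob0, knob3, knob4 and scoop_pan below 0.07 m or distance between each of knob1, knob2, knob3 and scoop_pan below 0.07 m or distance between each of knob1, knob2, knob4 and scoop_pan below 0.07 m or distance between each of knob1, knob3, knob4 and scoop_pan below 0.07 m or distance between each of knob2, knob3, knob4 and scoop_pan below 0.07 m)), for 0.2 s.
At the end, for the whole second after the job is handed in: Three or more knobs within 90 mm of the middle of the bowl floor; all others there or inside the tray walls, under 65 mm above its underside; knobs under 0.03 m/s. Scoop origin over the mat, under 10 mm above its underside, tilt under 0.1 rad, under 0.02 m/s ((distance between each of knob0, knob1, knob2 and bowl_in below 0.09 m or distance between each of knob0, knob1, knob3 and bowl_in below 0.09 m or distance between each of knob0, knob1, knob4 and bowl_in below 0.09 m or distance between each of knob0, knob2, knob3 and bowl_in below 0.09 m or distance between each of knob0, knob2, knob4 and bowl_in below 0.09 m or distance between each of knob0, knob3, knob4 and bowl_in below 0.09 m or distance between each of knob1, knob2, knob3 and bowl_in below 0.09 m or distance between each of knob1, knob2, knob4 and bowl_in below 0.09 m or distance between each of knob1, knob3, knob4 and bowl_in below 0.09 m or distance between each of knob2, knob3, knob4 and bowl_in below 0.09 m) and (distance between knob0 and bowl_in below 0.09 m or (x of knob0 in the frame of tray between -0.115 and 0.12 m and y of knob0 in the frame of tray between -0.066 and 0.066 m and z of knob0 in the frame of tray between 0 and 0.065 m)) and (distance between knob1 and bowl_in below 0.09 m or (x of knob1 in the frame of tray between -0.115 and 0.12 m and y of knob1 in the frame of tray between -0.066 and 0.066 m and z of knob1 in the frame of tray between 0 and 0.065 m)) and (distance between knob2 and bowl_in below 0.09 m or (x of knob2 in the frame of tray between -0.115 and 0.12 m and y of knob2 in the frame of tray between -0.066 and 0.066 m and z of knob2 in the frame of tray between 0 and 0.065 m)) and (distance between knob3 and bowl_in below 0.09 m or (x of knob3 in the frame of tray between -0.115 and 0.12 m and y of knob3 in the frame of tray between -0.066 and 0.066 m and z of knob3 in the frame of tray between 0 and 0.065 m)) and (distance between knob4 and bowl_in below 0.09 m or (x of knob4 in the frame of tray between -0.115 and 0.12 m and y of knob4 in the frame of tray between -0.066 and 0.066 m and z of knob4 in the frame of tray between 0 and 0.065 m)) and linear speed of each of knob0, knob1, knob2, knob3, knob4 below 0.03 m/s and x of scoop in the frame of mat between -0.125 and 0.125 m and y of scoop in the frame of mat between -0.075 and 0.075 m and z of scoop in the frame of mat between 0 and 0.01 m and angle between scoop's own z axis and vertical below 0.1 rad and linear speed of scoop below 0.02 m/s); the robot touches nothing.
It fails at once if the gripper touches a knob (more than 0.5 N) (contact force between the fingers and knob0 above 0.5 N or contact force between the fingers and knob1 above 0.5 N or contact force between the fingers and knob2 above 0.5 N or contact force between the fingers and knob3 above 0.5 N or contact force between the fingers and knob4 above 0.5 N).
It fails at once if a bystander is moved by more than 30 mm (distance of any of wash_bottle, tape_roll, screwdriver, battery, mug from where it was at the start of the episode above 0.03 m).
It also fails if it takes over 54 s, if anything falls off the work surface, if the arm or the gripper's body presses on something with over 40 N, if the wrist force passes 120 N, or if a joint passes its speed limit or range.

## Working session

There is one attempt and no reset: what is moved stays moved. The work goes in short steps, Python scripts to look and compute and a tool call to move; the robot and the scene stay as the last step left them, time stands still between calls to the robot, and variables do not carry over. Pictures are saved under pics/ and viewed, at most 10 in all, crops included, and the job is handed in when it is done.

Besides the shell and the picture viewer there is one more tool, called after "Call:" as a command line: name --argument value ..., lists and objects as JSON in quotes. move_arm: Moves the arm, as the interface text tells. Its arguments: {"type":"object","properties":{"jaw":{"type":"array","items":{"type":"number"}},"dp":{"type":"array","items":{"type":"array","items":{"type":"number"}}},"turn":{"type":"array","items":{"type":"array","items":{"type":"number"}}},"force":{"type":"number"}},"required":["jaw","dp","turn"]}

```bash
mkdir -p pics
cat > h.py <<'E'
import numpy as np, cv2
from rig import observe, cams, ticket
def px2w(name,u,v,d,st=None):
    c=cams.calibration(name); f=240/np.tan(np.radians(c["vertical_fov"])/2)
    K=np.array([[f,0,c["cx"]],[0,f,c["cy"]],[0,0,1]])
    p=np.stack([np.ravel(u),np.ravel(v)],1).astype(float)
    x=(p-[c["cx"],c["cy"]])/f; s=x.copy()
    for _ in range(20): s=x/(1+c["k1"]*(s**2).sum(1,keepdims=True))
    d=np.ravel(d); P=np.stack([s[:,0]*d,-s[:,1]*d,-d,np.ones_like(d)],1)
    if "view" in c: T=np.linalg.inv(np.array(c["view"]))
    else:
        T0=np.eye(4); T0[:3,:3]=st["tool_rot"]; T0[:3,3]=st["position"]; T=T0@np.array(c["tool_from_camera"])
    return (P@T.T)[:,:3]
def save(n,im): cv2.imwrite("pics/"+n,im[:,:,::-1])
E
python3 - <<'E'
from h import *
for n in ["scene","side","wrist"]:
    st=observe(); im,d=cams.get_image(n); save(n+"0.png",im); np.save(n+"_d.npy",d)
    print(n,{k:np.round(v,3).tolist() for k,v in cams.calibration(n).items()})
    if n=="wrist": continue
    for q in ["scoop","tray","mat","knob0","bowl_rim","wash_bottle","tape_roll","screwdriver","battery","mug"]:
        for r in cams.outline_of(n,q)[:6 if q=="knob0" else 1]:
            if r["p"]<.3: continue
            v,u=np.nonzero(r["mask"]&(d>0)); 
            if len(u)<5: continue
            P=px2w(n,u,v,d[v,u]); print(q,round(r["p"],2),len(u),"med",np.median(P,0).round(3),"lo",np.percentile(P,2,axis=0).round(3),"hi",np.percentile(P,98,axis=0).round(3))
    for q in ["scoop","scoop_grip","scoop_lip","bowl_in","bowl_rim","tray","mat"]:
        r=cams.mark_of(n,q)
        if r: print(q,r[0]["p"],(np.array(r[0]["location"])*[640,480]).round(1))
print({k:np.round(v,3).tolist() for k,v in observe().items()})
a=cv2.imread("pics/scene0.png");b=cv2.imread("pics/side0.png")
E
```

```text
scene {'vertical_fov': 46.161, 'cx': 315.62, 'cy': 244.06, 'k1': 0.012, 'view': [[0.807, 0.59, -0.022, -0.5], [-0.346, 0.502, 0.793, 0.111], [0.478, -0.632, 0.609, -1.493], [0.0, 0.0, 0.0, 1.0]]}
scoop 0.56 4036 med [ 0.477 -0.311  0.011] lo [ 0.361 -0.362  0.001] hi [ 0.545 -0.258  0.098]
tray 0.72 5694 med [ 0.594 -0.015  0.016] lo [ 0.493 -0.1   -0.001] hi [0.725 0.064 0.044]
mat 0.7 4395 med [ 0.511 -0.333  0.002] lo [ 0.358 -0.388 -0.001] hi [ 0.599 -0.234  0.005]
knob0 0.7 148 med [ 0.614 -0.003  0.023] lo [ 0.6   -0.013  0.003] hi [0.624 0.03  0.03 ]
knob0 0.66 79 med [ 0.664 -0.043  0.027] lo [ 0.651 -0.051  0.021] hi [ 0.672 -0.034  0.03 ]
knob0 0.56 160 med [ 0.62  -0.041  0.024] lo [ 0.59  -0.051  0.002] hi [ 0.632 -0.016  0.033]
knob0 0.55 129 med [0.653 0.019 0.024] lo [0.638 0.009 0.011] hi [0.663 0.031 0.03 ]
knob0 0.53 139 med [ 0.659 -0.014  0.025] lo [ 0.644 -0.023  0.011] hi [ 0.668 -0.001  0.031]
knob0 0.34 4161 med [ 0.764 -0.28   0.084] lo [ 0.714 -0.316  0.001] hi [ 0.791 -0.213  0.096]
bowl_rim 0.96 2626 med [0.516 0.361 0.065] lo [0.446 0.241 0.042] hi [0.615
[... 1975 characters left out ...]
2]
bowl_rim 0.61 [287.6 320.2]
tray 0.84 [299.8 237.2]
mat 0.68 [382.5 187.3]
wrist {'vertical_fov': 68.129, 'cx': 322.113, 'cy': 240.299, 'k1': -0.043, 'tool_from_camera': [[0.0, 0.948, 0.319, 0.081], [1.0, -0.0, -0.0, -0.0], [-0.0, 0.319, -0.948, -0.175], [0.0, 0.0, 0.0, 1.0]]}
{'time_s': 1.85, 'q': [-89.227, 21.808, 74.334, -0.002, 83.86, -12.336], 'qvel': [0.029, -0.063, 0.062, -0.096, 0.077, 0.118], 'joint_efforts': [0.001, -44.832, -23.146, -0.0, 0.001, 0.0], 'position': [0.125, -0.536, 0.198], 'tool_rot': [[0.974, 0.227, -0.0], [0.227, -0.974, 0.0], [-0.0, -0.0, -1.0]], 'ft_force': [1.092, 1.227, 0.566], 'wrist_torque': [0.001, 0.005, 0.024], 'gripper_force': 0.0, 'grip_width': 0.086}
```

View pics/scene0.png

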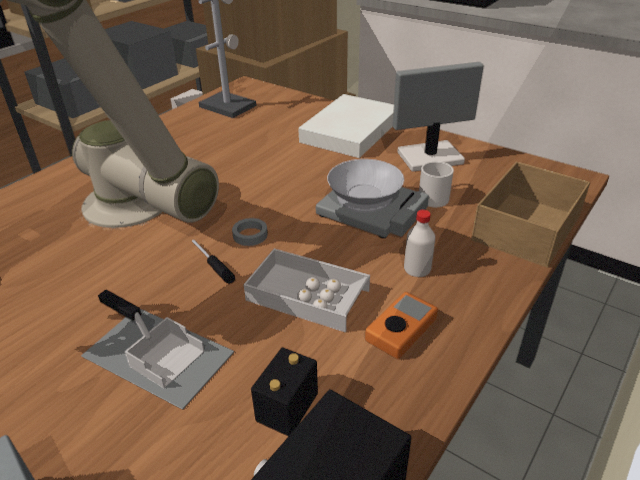

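View pics/side0.png

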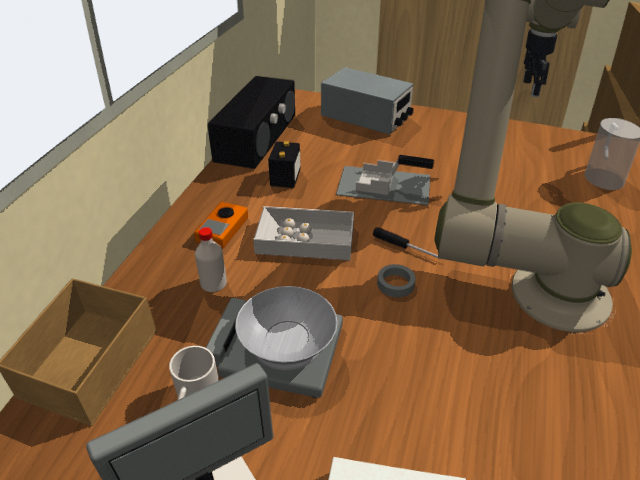

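The scene picture shows the scoop on its mat around (165,350) with the handle at (120,303), the tray at (307,290) holding five knobs near (320,293), and the bowl at (365,185). The screwdriver and tape roll lie near the tray's robot side. The side picture agrees: tray at (305,235), bowl at (287,325), handle at (415,161). Next I fit precise poses.

Run:
```python
from h import *
C={}
for n in ["scene","side"]:
    d=np.load(n+"_d.npy"); v,u=np.nonzero(d>0); P=px2w(n,u,v,d[v,u]); C[n]=P
    tb=P[(abs(P[:,0]-.5)<.04)&(abs(P[:,1]+.15)<.04)]; print(n,"table z",np.median(tb[:,2]))
def sel(P,lo,hi): return P[np.all((P>lo)&(P<hi),1)]
for n,P in [*C.items(),("both",np.vstack(list(C.values())))]:
    print("==",n)
    h=sel(P,[.3,-.42,.068],[.6,-.15,.12]); r=cv2.minAreaRect(h[:,:2].astype(np.float32)*1000); print("handle",len(h),r,"ztop",np.percentile(h[:,2],[50,95]))
    m,V=cv2.PCACompute(h[:,:2],None); print(" pca ang",np.degrees(np.arctan2(V[0,1],V[0,0])),m)
    t=sel(P,[.45,-.13,.035],[.76,.1,.052]); r=cv2.minAreaRect(t[:,:2].astype(np.float32)*1000); print("tray",len(t),r)
    w=sel(P,[.3,-.42,.01],[.6,-.15,.05]); r=cv2.minAreaRect(w[:,:2].astype(np.float32)*1000); print("pan",len(w),r)
    mt=sel(P,[.3,-.42,.002],[.65,-.18,.05]);r=cv2.minAreaRect(mt[:,:2].astype(np.float32)*1000); print("mat",len(mt),r)
    b=sel(P,[.4,.18,.085],[.68,.46,.1]); (x,y),e,a=cv2.fitEllipse(b[:,:2].astype(np.float32)*1000); print("bowl",len(b),x,y,e, np.percentile(b[:,2],[50,99]))
    s=sel(P,[.33,.15,.03],[.78,.46,.06]); 
    f=sel(P,[.5,.3,.0],[.56,.36,.08]); print(" bowl floor z",np.median(f[:,2]) if len(f) else None)
    k=sel(P,[.5,-.1,.012],[.74,.08,.036])
    img=np.zeros((360,480),np.uint8)
# top-down height map
P=np.vstack(list(C.values())); P=sel(P,[.28,-.45,-.01],[.83,.55,.2]); P=P[np.argsort(P[:,2])]
im=np.zeros((560,1000),np.uint8); ix=((.83-P[:,0])*1000).astype(int); iy=((.55-P[:,1])*1000).astype(int)
for dx in(0,1):
  for dy in (0,1): im[np.clip(ix+dx,0,559),np.clip(iy+dy,0,999)]=np.clip(40+P[:,2]*2000,0,255)
im=cv2.resize(cv2.applyColorMap(im,cv2.COLORMAP_JET),(800,448)); cv2.imwrite("pics/top.png",im)
```

```text
scene table z -0.0017770497471732982
side table z 8.574819883455653e-05
== scene
handle 684 ((400.4400634765625, -313.0086364746094), (105.34754180908203, 23.940086364746094), 2.691857099533081) ztop [0.09566819 0.09870963]
 pca ang 3.180005773097971 [[ 0.40599546 -0.31548888]]
tray 1141 ((609.0770263671875, -17.670486450195312), (230.3283233642578, 137.0493927001953), 11.435173988342285)
pan 1310 ((499.188232421875, -309.2275085449219), (97.26737976074219, 106.75556182861328), 1.405701994895935)
mat 5742 ((478.30792236328125, -302.8098449707031), (340.6592102050781, 233.1040496826172), 0.27753305435180664)
bowl 412 546.1038818359375 337.20660400390625 (174.6146697998047, 257.0159606933594) [0.08843903 0.09257771]
 bowl floor z 0.04418029601531387
== side
handle 381 ((398.9185485839844, -308.5928955078125), (104.34756469726562, 32.64167022705078), 3.0596585273742676) ztop [0.09342441 0.10019611]
 pca ang 1.5606432025567119 [[ 0.39702916 -0.30305351]]
tray 1000 ((608.8016967773438, -12.838424682617188), (229.2515106201172, 140.22979736328125), 10.46396255493164)
pan 605 ((505.05209350
[... 333 characters left out ...]
327904762
== both
handle 1065 ((399.85211181640625, -308.6780700683594), (106.09561157226562, 32.720455169677734), 2.7645082473754883) ztop [0.09525173 0.09947076]
 pca ang 0.9435705952312317 [[ 0.4027878  -0.31104017]]
tray 2141 ((608.5909423828125, -14.114105224609375), (230.78570556640625, 144.21368408203125), 11.435175895690918)
pan 1915 ((505.0520935058594, -300.40472412109375), (113.40770721435547, 124.47767639160156), 2.180546998977661)
mat 8423 ((474.7822265625, -300.3577880859375), (238.8775634765625, 348.96331787109375), 89.71224975585938)
bowl 1357 546.4890747070312 342.8092346191406 (173.31796264648438, 252.30355834960938) [0.0891097  0.09371232]
 bowl floor z 0.04486639118972552
```

View pics/top.png

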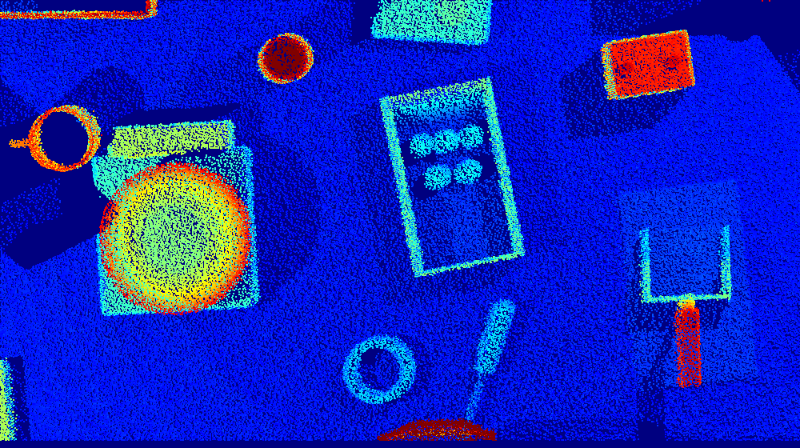

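The height map agrees with the fits:
- **Scoop:** handle centre about (0.400, -0.3105), yaw about 3°.
- **Tray:** centre about (0.609, -0.0155), yaw about 11.2°, knobs centred across it.
- **Bowl:** centre about (0.5325, 0.331), rim at z 0.093.
- **Bottle:** at map (286,58), about (0.757, 0.19).

I'll move above the handle now.

Call:
move_arm --jaw '[8.5, 8.5, 8.5, 8.5, 8.5, 8.5, 8.5, 8.5, 8.5, 8.5, 8.5, 8.5]' --dp '[[3.25, -1.56, 0], [3.25, -1.56, 0], [3.25, -1.56, 0], [3.25, -1.56, 0], [3.25, -1.56, 0], [3.25, -1.56, 0], [3.25, -1.56, 0], [3.25, -1.56, 0], [3.25, -1.56, 0], [3.2, -1.6, 0], [0, 0, 0], [0, 0, 0]]' --turn '[[0, 0, 0], [0, 0, 0], [0, 0, 0], [0, 0, 0], [0, 0, 0], [0, 0, 0], [0, 0, 0], [0, 0, 0], [0, 0, 0], [0, 0, 0], [0, 0, 0.088], [0, 0, 0.088]]' --force 120

```text
time_s: 2.85
position: [0.4066, -0.3082, 0.1979]
tool_rot: [[0.999, 0.052, 0.0], [0.052, -0.999, -0.0], [0.0, 0.0, -1.0]]
ft_force: [0.2, -0.3, 0.4]
grip_width: 0.0852
gripper_force: 0.0
```

```bash
cat >> h.py <<'E'
def go(p,yaw=None,st=None):
    st=st or observe(); R=np.array(st["tool_rot"]); return (R.T@(np.array(p)-st["position"])*100).round(2)
E
python3 - <<'E'
from h import *
st=observe(); print(st["position"],np.round(st["tool_rot"],3).tolist(),np.round(st["q"],1),st["time_s"])
im,d=cams.get_image("wrist"); save("w1.png",im)
v,u=np.nonzero(d>0); P=px2w("wrist",u,v,d[v,u],st)
def sel(P,lo,hi): return P[np.all((P>lo)&(P<hi),1)]
h=sel(P,[.33,-.36,.09],[.47,-.26,.105]); 
if len(h)>20: print(len(h),cv2.minAreaRect(h[:,:2].astype(np.float32)*1000),np.median(h[:,2]))
w=sel(P,[.4,-.42,.02],[.6,-.15,.05]); print("pan",len(w),cv2.minAreaRect(w[:,:2].astype(np.float32)*1000))
# left obstacles
Q=[]
for n in ["scene","side"]:
    d=np.load(n+"_d.npy"); v,u=np.nonzero(d>0); Q.append(px2w(n,u,v,d[v,u]))
Q=np.vstack(Q)
for x in np.arange(.2,.9,.1): print(round(x,1),[ (lambda z: round(float(np.percentile(z,99)),2) if len(z)>5 else -1)(Q[(abs(Q[:,0]-x)<.05)&(abs(Q[:,1]-y)<.05),2]) for y in np.arange(.3,1.0,.1)])
E
```

```text
[ 0.40664783 -0.30823578  0.19785024] [[0.999, 0.052, 0.0], [0.052, -0.999, -0.0], [0.0, 0.0, -1.0]] [-50.5  17.8  80.5   0.   81.7  36.5] 2.85
2940 ((395.2278747558594, -311.70196533203125), (96.89104461669922, 22.021217346191406), 2.0509135723114014) 0.09812881201813789
pan 1784 ((499.517822265625, -307.81439208984375), (90.36666870117188, 104.4854507446289), 2.0300214290618896)
0.2 [0.0, 0.0, 0.05, 0.05, 0.06, 0.05, -1]
0.3 [0.0, 0.0, 0.05, 0.05, 0.05, 0.05, -1]
0.4 [0.09, 0.09, 0.05, 0.05, 0.05, 0.05, -1]
0.5 [0.09, 0.09, 0.0, 0.27, 0.27, 0.0, -1]
0.6 [0.09, 0.09, 0.09, 0.27, 0.27, 0.27, -1]
0.7 [0.05, 0.09, 0.09, 0.0, 0.0, 0.0, -1]
0.8 [0.0, 0.1, 0.1, 0.1, 0.0, 0.0, -1]
```

View pics/w1.png

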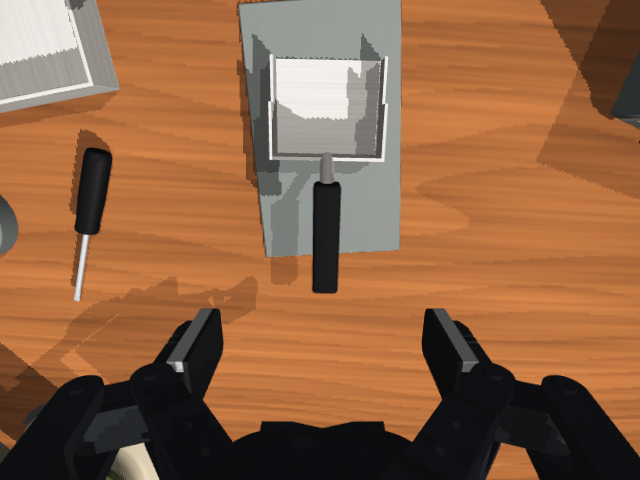

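The wrist picture shows the handle at (326,237) running up-image to the pan, midway between the open fingers. Depth puts its centre at (0.3952, -0.3117) with yaw 2.05°. I'll descend and grip.

Call:
move_arm --jaw '[8.5, 8.5, 8.5, 8.5, 8.5, 2, 1.5, 1.5, 1.5, 1.5, 1.5, 1.5]' --dp '[[-0.6, 0.3, 3.2], [0, 0, 3.2], [0, 0, 3.2], [0, 0, 3.2], [0, 0, 0], [0, 0, 0], [0, 0, 0], [0, 0, 0], [0, 0, 0], [0, 0, 0], [0, 0, 0], [0, 0, 0]]' --turn '[[0, 0, 0.0166], [0, 0, 0], [0, 0, 0], [0, 0, 0], [0, 0, 0], [0, 0, 0], [0, 0, 0], [0, 0, 0], [0, 0, 0], [0, 0, 0], [0, 0, 0], [0, 0, 0]]' --force 120

```text
time_s: 3.9
position: [0.3996, -0.3131, 0.0702]
tool_rot: [[0.999, 0.036, 0.0], [0.036, -0.999, -0.001], [0.0, 0.001, -1.0]]
ft_force: [-0.9, 0.7, 0.4]
grip_width: 0.0153
gripper_force: 0.0
```

Run:
```python
from h import *
st=observe(); print(st["grip_width"],st["gripper_force"])
im,d=cams.get_image("wrist"); 
im2,_=cams.get_image("side"); a=cv2.resize(im,(400,300)); b=cv2.resize(im2[100:260,330:490],(400,400))
o=np.zeros((400,800,3),np.uint8); o[:300,:400]=a; o[:,400:]=b; save("w2.png",o)
```

```text
0.015290568479372631 0.0
```

View pics/w2.png

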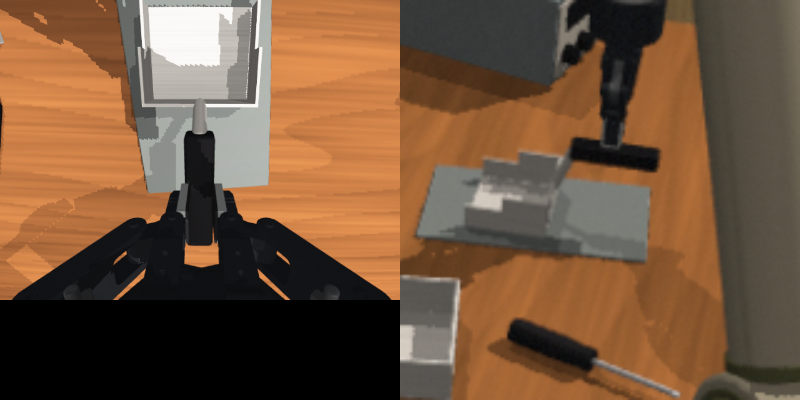

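The picture shows the pads straddling the bar near (200,215), but the readings say no contact. I'll measure the tips against the bar.

Run:
```python
from h import *
for n in ["wrist","side","scene"]:
    st=observe(); im,d=cams.get_image(n); v,u=np.nonzero(d>0); P=px2w(n,u,v,d[v,u],st)
    T=(P-st["position"])@np.array(st["tool_rot"])  # tool coords
    print(n)
    for y in np.arange(-.036,.037,.006):
        m=(abs(T[:,1]-y)<.003)&(abs(T[:,0])<.025)&(T[:,2]>-.08)&(T[:,2]<.06)
        if m.sum()>3: print(round(y,3),m.sum(),"z pct",np.percentile(T[m,2],[2,25,50,75,98]).round(4), "x",np.percentile(T[m,0],[2,98]).round(4))
    h=P[(abs(P[:,0]-.395)<.07)&(abs(P[:,1]+.31)<.03)&(P[:,2]>.06)&(P[:,2]<.11)]
    b=im[v,u].max(1)
    if n=="wrist":
        f=(abs(T[:,1])<.06)&(T[:,0]>.02)&(T[:,0]<.055)&(T[:,2]<0)&(T[:,2]>-.06); print("bar fwd",cv2.minAreaRect((T[f][:,:2]*1000).astype(np.float32)),np.percentile(T[f,2],[5,50,95]))
```

```text
wrist
-0.036 49 z pct [-0.08   -0.0791 -0.0786 -0.078  -0.0769] x [0.0104 0.0119]
-0.03 102 z pct [-0.0799 -0.0793 -0.0784 -0.077  -0.0751] x [0.0055 0.0118]
-0.024 196 z pct [-0.0799 -0.0786 -0.0767 -0.0747 -0.0474] x [0.0054 0.0115]
-0.018 728 z pct [-0.0797 -0.0756 -0.0596 -0.0501 -0.0402] x [0.0055 0.013 ]
-0.012 1449 z pct [-0.0797 -0.0734 -0.0619 -0.0414 -0.0261] x [-0.0086  0.0232]
-0.006 1707 z pct [-0.0705 -0.0514 -0.0287 -0.0281 -0.0273] x [-0.0232  0.0239]
-0.0 1220 z pct [-0.0294 -0.0287 -0.0283 -0.0279 -0.0272] x [-0.0237  0.0241]
0.006 1873 z pct [-0.0783 -0.0641 -0.0289 -0.028  -0.0268] x [-0.023   0.0236]
0.012 955 z pct [-0.0798 -0.0747 -0.0632 -0.0513 -0.026 ] x [-0.0044  0.0152]
0.018 685 z pct [-0.0797 -0.0752 -0.0593 -0.0499 -0.0399] x [0.0055 0.013 ]
0.024 162 z pct [-0.0798 -0.0784 -0.0771 -0.0756 -0.0736] x [0.0055 0.0071]
0.03 88 z pct [-0.0799 -0.0792 -0.0787 -0.0776 -0.0753] x [0.0055 0.0117]
0.036 43 z pct [-0.0795 -0.079  -0.0784 -0.0779 -0.0769] x [0.0103 0.0117]
bar fwd ((35.600250244140625, -1.6353416442871094), (31.37735366821289, 21.981935501098633),
[... 601 characters left out ...]
0.0128]
-0.024 7 z pct [-0.0797 -0.0792 -0.0783 -0.0763 -0.0627] x [0.0061 0.0104]
-0.018 36 z pct [-0.0796 -0.0734 -0.0573 -0.0482 -0.0383] x [0.0058 0.0146]
-0.012 68 z pct [-0.0797 -0.0726 -0.0617 -0.0425 -0.0255] x [-0.0149  0.0214]
-0.006 189 z pct [-0.0785 -0.0637 -0.0484 -0.0311 -0.0254] x [-0.0119  0.0206]
-0.0 31 z pct [-0.0296 -0.0276 -0.0271 -0.0261 -0.0247] x [-0.0025  0.0246]
0.006 45 z pct [-0.0608 -0.0288 -0.0275 -0.0255 -0.009 ] x [-0.0151  0.0234]
0.012 145 z pct [-0.0777 -0.0522 -0.0262 -0.018  -0.0099] x [-0.0213  0.024 ]
0.018 76 z pct [-0.0792 -0.0664 -0.0578 -0.0476 -0.0378] x [-0.0042  0.0144]
0.024 44 z pct [-0.0787 -0.0746 -0.0591 -0.0512 -0.0434] x [-0.0042  0.0118]
```

By depth, the pads close just above the bar: its top is at tool z −28 mm and the fingers end at about −30 mm. So the fingers end well short of the nominal TCP. I'll open, go down 22 mm and grip again.

Call:
move_arm --jaw '[8.5, 8.5, 8.5, 8.5, 8.5, 8.5, 1.5, 1.5, 1.5, 1.5, 1.5, 1.5]' --dp '[[0, -0.16, 0], [0, 0, 0], [0, 0, 0], [0, 0, 0], [0, 0, 1.1], [0, 0, 1.1], [0, 0, 0], [0, 0, 0], [0, 0, 0], [0, 0, 0], [0, 0, 0], [0, 0, 0]]' --turn '[[0, 0, 0], [0, 0, 0], [0, 0, 0], [0, 0, 0], [0, 0, 0], [0, 0, 0], [0, 0, 0], [0, 0, 0], [0, 0, 0], [0, 0, 0], [0, 0, 0], [0, 0, 0]]' --force 120

```text
time_s: 5.15
position: [0.3994, -0.3117, 0.0486]
tool_rot: [[0.999, 0.036, 0.0], [0.036, -0.999, -0.001], [0.0, 0.001, -1.0]]
ft_force: [-1.4, 1.7, 6.7]
grip_width: 0.0192
gripper_force: 117.7
```

Run:
```python
from h import *
st=observe(); im,d=cams.get_image("wrist"); v,u=np.nonzero(d>0); P=px2w("wrist",u,v,d[v,u],st); T=(P-st["position"])@np.array(st["tool_rot"])
f=(abs(T[:,1])<.03)&(T[:,0]>.02)&(T[:,0]<.04)&(T[:,2]<0)&(T[:,2]>-.07); print("bar fwd",cv2.minAreaRect((T[f][:,:2]*1000).astype(np.float32)),np.percentile(T[f,2],[5,50,95]))
w=P[np.all((P>[.4,-.42,.02])&(P<[.6,-.15,.052]),1)]; print("pan",cv2.minAreaRect(w[:,:2].astype(np.float32)*1000),np.percentile(w[:,2],98))
im2,_=cams.get_image("side"); a=cv2.resize(im,(400,300)); b=cv2.resize(im2[130:210,370:450],(400,400))
o=np.zeros((400,800,3),np.uint8); o[:300,:400]=a; o[:,400:]=b; save("w3.png",o)
```

```text
bar fwd ((29.99755096435547, -0.14395427703857422), (19.986454010009766, 22.158428192138672), 0.02057541348040104) [-0.05047052 -0.04944348 -0.04786576]
pan ((495.8204040527344, -307.8770446777344), (86.48126983642578, 105.05086517333984), 2.308856725692749) 0.04685842048519014
```

View pics/w3.png

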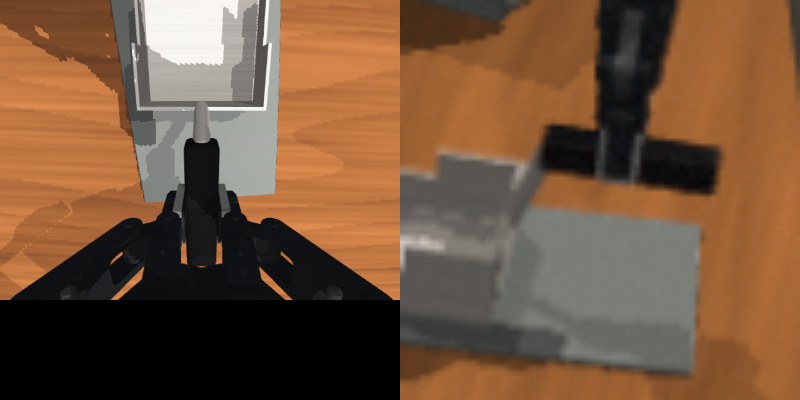

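The side crop shows the pads (615,155) now covering the bar's side face, with the bar centred between them and 118 N of grip. I'll lift and carry to the tray.

Call:
move_arm --jaw '[1.5, 1.5, 1.5, 1.5, 1.5, 1.5, 1.5, 1.5, 1.5, 1.5, 1.5, 1.5]' --dp '[[0, 0, -1], [0, 0, -3], [0, 0, -4], [0, 0, -4], [0.5, -2.4, 0], [0.7, -3.4, 0], [0.8, -3.8, 0], [0.8, -3.8, 0], [0.8, -3.8, 0], [0.8, -3.8, 0], [0.8, -3.4, 0], [0.4, -1.9, 0]]' --turn '[[0, 0, 0], [0, 0, 0], [0, 0, 0], [0, 0, 0], [0, 0, 0], [0, 0, 0], [0, 0, 0], [0, 0, 0], [0, 0, 0], [0, 0, 0], [0, 0, 0], [0, 0, 0]]'

```text
time_s: 6.25
position: [0.4455, -0.0433, 0.1679]
tool_rot: [[0.999, 0.038, -0.0], [0.038, -0.999, 0.001], [-0.0, -0.001, -1.0]]
ft_force: [0.1, 0.6, -2.4]
grip_width: 0.0191
gripper_force: 118.2
```

Call:
move_arm --jaw '[1.5, 1.5, 1.5, 1.5]' --dp '[[0, 0, 0], [0, 0, 0], [0, 0, 0], [0, 0, 0]]' --turn '[[0, 0, -0.05], [0, 0, -0.06], [0, 0, -0.05], [0, 0, 0]]'

```text
time_s: 6.58
position: [0.4456, -0.0463, 0.1678]
tool_rot: [[0.98, 0.197, -0.0], [0.197, -0.98, 0.0], [-0.0, -0.0, -1.0]]
ft_force: [-1.0, -0.8, -1.5]
grip_width: 0.0191
gripper_force: 118.2
```

```bash
cat >> h.py <<'E'
def pan_in_tool(P,st):
    T=(P-st["position"])@np.array(st["tool_rot"]); return T
E
python3 - <<'E'
from h import *
st=observe(); print(np.round(st["position"],4),np.round(st["tool_rot"],3).tolist(),np.round(st["q"],1),st["time_s"],st["gripper_force"])
for n in ["wrist","scene","side"]:
    im,d=cams.get_image(n); v,u=np.nonzero(d>0); P=px2w(n,u,v,d[v,u],st)
    if n=="wrist": save("w4.png",im); W=P
    if n=="scene": save("s4.png",im)
    t=P[np.all((P>[.46,-.13,.038],)&(P<[.76,.11,.050]),1)]; print(n,"tray",len(t),cv2.minAreaRect(t[:,:2].astype(np.float32)*1000))
T=pan_in_tool(W,st)
f=np.all((T>[.04,-.07,-.03])&(T<[.17,.07,.06]),1); F=T[f]
print("pan in tool",cv2.minAreaRect(F[:,:2].astype(np.float32)*1000))
for x in np.arange(.06,.15,.01):
    m=(abs(F[:,0]-x)<.004)&(abs(F[:,1])<.03); print(round(x,3),m.sum(),np.median(F[m,2]).round(4) if m.sum() else None)
E
```

```text
[ 0.4456 -0.0463  0.1678] [[0.98, 0.197, -0.0], [0.197, -0.98, 0.0], [-0.0, -0.0, -1.0]] [-21.1  13.2  92.5  -0.   74.3  57.5] 6.5833 118.18929076194763Traceback (most recent call last):
  File "<stdin>", line 7, in <module>
IndexError: boolean index did not match indexed array along axis 0; size of axis is 306024 but size of corresponding boolean axis is 1
```

View pics/w4.png

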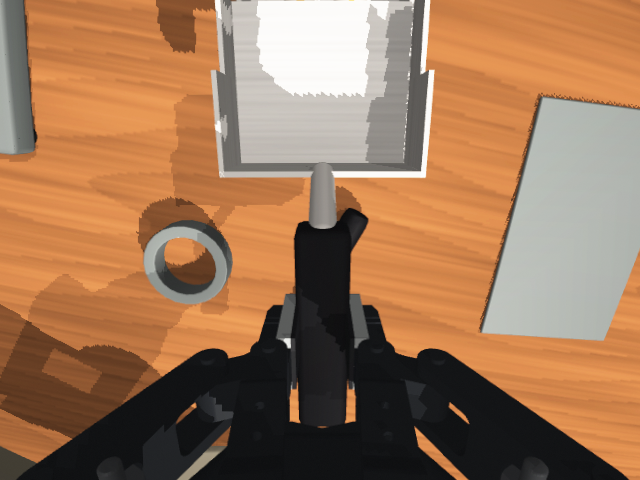

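The wrist picture shows the scoop held straight (pan at (325,90)); the pan hides the tray. I'll rerun the numbers with the index bug fixed.

Run:
```python
from h import *
st=observe(); R=np.array(st["tool_rot"])
for n in ["wrist","scene","side"]:
    im,d=cams.get_image(n); v,u=np.nonzero(d>0); P=px2w(n,u,v,d[v,u],st)
    if n=="wrist": W=P
    t=P[np.all((P>[.46,-.13,.038])&(P<[.76,.11,.050]),1)]
    # per-axis tray fit in yawed frame
    for a in np.radians([10.4,11,11.4]):
        ca,sa=np.cos(a),np.sin(a); q=np.c_[t[:,0]*ca+t[:,1]*sa,-t[:,0]*sa+t[:,1]*ca]; 
        lo,hi=np.percentile(q,1,axis=0),np.percentile(q,99,axis=0); c=(lo+hi)/2
        if len(t)>200 and n!="wrist": print(n,np.degrees(a).round(1),len(t),"ext",(hi-lo).round(4),"ctr",(c[0]*ca-c[1]*sa).round(4),(c[0]*sa+c[1]*ca).round(4))
T=(W-st["position"])@R
F=T[np.all((T>[.03,-.07,-.03])&(T<[.17,.07,.06]),1)]
print("pan in tool",cv2.minAreaRect(F[:,:2].astype(np.float32)*1000))
for x in np.arange(.06,.16,.01):
    m=(abs(F[:,0]-x)<.004)&(abs(F[:,1])<.03); print(round(x,3),m.sum(),np.median(F[m,2]).round(4) if m.sum() else None)
```

```text
scene 10.4 767 ext [0.2261 0.1359] ctr 0.6103 -0.0173
scene 11.0 767 ext [0.2262 0.1352] ctr 0.6099 -0.0173
scene 11.4 767 ext [0.2263 0.1349] ctr 0.6098 -0.0173
side 10.4 662 ext [0.2272 0.1355] ctr 0.6085 -0.012
side 11.0 662 ext [0.2272 0.1355] ctr 0.6087 -0.0123
side 11.4 662 ext [0.2273 0.136 ] ctr 0.6088 -0.0126
pan in tool ((93.95346069335938, -0.6019554138183594), (105.24250030517578, 101.56352996826172), 89.94078826904297)
0.06 2475 0.0349
0.07 1400 0.0439
0.08 1469 0.0439
0.09 1538 0.0439
0.1 1550 0.044
0.11 1606 0.044
0.12 1685 0.0441
0.13 1737 0.0441
0.14 1793 0.0442
0.15 0 None
```

Call:
move_arm --jaw '[1.5, 1.5, 1.5, 1.5, 1.5, 1.5, 1.5, 1.5, 1.5]' --dp '[[0, 0, 0], [0, 0, 0], [0, 0, 0], [1.2, 0, 1.4], [1.2, 0, 1.5], [1.2, 0, 1.5], [0.7, 0, 0.9], [0.4, 0, 0.4], [0, 0, 0]]' --turn '[[0, -0.115, 0], [0, -0.12, 0], [0, -0.115, 0], [0, 0, 0], [0, 0, 0], [0, 0, 0], [0, 0, 0], [0, 0, 0], [0, 0, 0]]'

```text
time_s: 7.53
position: [0.4699, -0.0418, 0.0975]
tool_rot: [[0.921, 0.194, -0.338], [0.183, -0.981, -0.066], [-0.344, -0.001, -0.939]]
ft_force: [-0.5, -0.1, -2.6]
grip_width: 0.019
gripper_force: 118.3
```

Run:
```python
from h import *
st=observe(); R=np.array(st["tool_rot"]); print(np.round(st["position"],4),np.round(R,3).tolist(),st["time_s"],np.round(st["ft_force"],1))
a=np.radians(11.2); A=np.array([[np.cos(a),np.sin(a),0],[-np.sin(a),np.cos(a),0],[0,0,1]])
print("lip tray",A@(st["position"]+R@[.146,0,.0455]-[.6093,-.015,0]),"heel",A@(st["position"]+R@[.056,0,.0455]-[.6093,-.015,0]))
im,d=cams.get_image("scene"); im2,d2=cams.get_image("side")
a=cv2.resize(im[220:350,220:390],(400,306)); b=cv2.resize(im2[170:280,220:380],(400,275))
o=np.zeros((306,800,3),np.uint8); o[:,:400]=a; o[:275,400:]=b; save("s5.png",o)
```

```text
[ 0.4699 -0.0418  0.0975] [[0.921, 0.194, -0.338], [0.183, -0.981, -0.066], [-0.344, -0.001, -0.939]] 7.5333 [-0.5 -0.1 -2.6]
lip tray [-0.02047841  0.00086312  0.00457328] heel [-0.10498416  0.00082573  0.03553738]
```

View pics/s5.png

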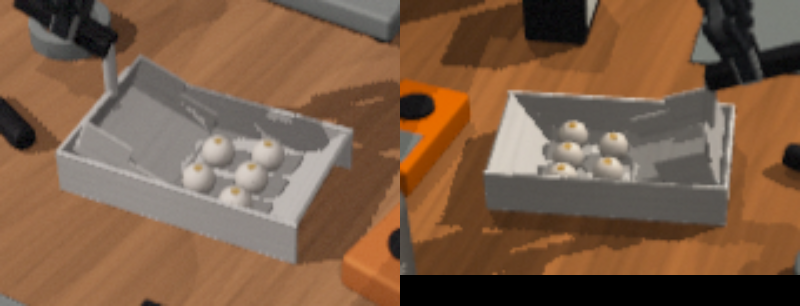

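The crops show the pan nose-down in the tray's near part with its lip just short of the five knobs, centred, and not yet pressing. I'll plan levelling and pushing forward.

```bash
cat >> h.py <<'E'
from scipy.spatial.transform import Rotation as Ro
ang=np.radians(11.2); A=np.array([[np.cos(ang),np.sin(ang),0],[-np.sin(ang),np.cos(ang),0],[0,0,1]]); TO=np.array([.6093,-.015,0])
LIP=np.array([.146,0,.0455])
def Rs(pitch_up,yaw): # tool rot for scoop nose-up pitch (deg), yaw (deg)
    return Ro.from_euler("ZY",[yaw,-pitch_up],degrees=True).as_matrix()@np.diag([1,-1,-1.])
def plan(way,st=None,lip=LIP):
    """way: list of (lip world xyz, pitch_up, yaw, nrows)"""
    st=st or observe(); p=np.array(st["position"]); R=np.array(st["tool_rot"]); L=p+R@lip
    # current pitch/yaw
    pu=np.degrees(np.arcsin(R[2,0])); yw=np.degrees(np.arctan2(R[1,0],R[0,0])); out=[];tn=[]
    for (Lt,pt,yt,n) in way:
        L0,p0,y0=L,pu,yw
        for i in range(1,n+1):
            s=i/n; L=L0+(np.array(Lt)-L0)*s; pu=p0+(pt-p0)*s; yw=y0+(yt-y0)*s
            R2=Rs(pu,yw); p2=L-R2@lip
            out.append((R.T@(p2-p)*100).round(2).tolist()); tn.append(Ro.from_matrix(R.T@R2).as_rotvec().round(3).tolist()); p,R=p2,R2
    print('"dp":',out); print('"turn":',tn); print("TCP end",p.round(4))
def tray(x,y,z): return A.T@[x,y,z]+TO
E
python3 - <<'E'
from h import *
plan([(tray(-.006,0,.0045),-3,11.2,4),(tray(-.006,0,.0045),-3,11.2,1)])
E
```

```text
"dp": [[0.05, 0.02, 1.01], [0.05, 0.01, 1.04], [0.06, 0.01, 1.07], [0.06, 0.01, 1.09], [0.0, 0.0, 0.0]]
"turn": [[0.001, 0.074, 0.0], [0.0, 0.074, 0.0], [0.0, 0.074, 0.0], [0.0, 0.074, 0.0], [0.0, 0.0, 0.0]]
TCP end [ 0.4627 -0.044   0.0576]
```

Call:
move_arm --jaw '[1.5, 1.5, 1.5, 1.5, 1.5]' --dp '[[0.05, 0.02, 1.01], [0.05, 0.01, 1.04], [0.06, 0.01, 1.07], [0.06, 0.01, 1.09], [0, 0, 0]]' --turn '[[0, 0.074, 0], [0, 0.074, 0], [0, 0.074, 0], [0, 0.074, 0], [0, 0, 0]]'

```text
time_s: 8.05
position: [0.46, -0.0436, 0.0569]
tool_rot: [[0.98, 0.194, -0.053], [0.193, -0.981, -0.009], [-0.053, -0.001, -0.999]]
ft_force: [-0.4, 0.4, -0.6]
grip_width: 0.0191
gripper_force: 118.2
```

Run:
```python
from h import *
st=observe(); R=np.array(st["tool_rot"]); print(np.round(st["position"],4),np.round(R[2],3),np.round(st["ft_force"],1),np.round(st["wrist_torque"],2))
print("lip",A@(st["position"]+R@LIP-TO))
im,d=cams.get_image("wrist"); v,u=np.nonzero(d>0); T=(px2w("wrist",u,v,d[v,u],st)-st["position"])@R
for x in (.075,.1,.125,.14):
    m=(abs(T[:,0]-x)<.004)&(abs(T[:,1])<.03)&(T[:,2]>0)&(T[:,2]<.06); print(x,m.sum(),np.median(T[m,2]).round(4))
plan([(tray(.058,0,.0045),-3,11.2,11),(tray(.058,0,.0045),-3,11.2,1)])
```

```text
[ 0.46   -0.0436  0.0569] [-0.053 -0.001 -0.999] [-0.4  0.4 -0.6] [0.15 0.06 0.07]
lip [-0.0086219  0.0008986  0.0036177]
0.075 1409 0.0438
0.1 1560 0.0438
0.125 1701 0.0438
0.14 1808 0.0438
"dp": [[0.59, 0.0, -0.03], [0.59, 0.0, -0.03], [0.59, 0.0, -0.03], [0.59, 0.0, -0.03], [0.59, 0.0, -0.03], [0.59, 0.0, -0.03], [0.59, 0.0, -0.03], [0.59, 0.0, -0.03], [0.59, 0.0, -0.03], [0.59, 0.0, -0.03], [0.59, 0.0, -0.03], [0.0, 0.0, 0.0]]
"turn": [[-0.0, 0.0, -0.0], [-0.0, 0.0, -0.0], [-0.0, 0.0, -0.0], [-0.0, 0.0, -0.0], [-0.0, 0.0, -0.0], [-0.0, 0.0, -0.0], [-0.0, 0.0, -0.0], [-0.0, 0.0, -0.0], [-0.0, 0.0, -0.0], [-0.0, 0.0, -0.0], [-0.0, 0.0, -0.0], [0.0, 0.0, 0.0]]
TCP end [ 0.5255 -0.0316  0.0576]
```

Call:
move_arm --jaw '[1.5, 1.5, 1.5, 1.5, 1.5, 1.5, 1.5, 1.5, 1.5, 1.5, 1.5, 1.5]' --dp '[[0.6, 0, -0.03], [0.6, 0, -0.03], [0.6, 0, -0.03], [0.6, 0, -0.03], [0.6, 0, -0.03], [0.6, 0, -0.03], [0.6, 0, -0.03], [0.6, 0, -0.03], [0.6, 0, -0.03], [0.6, 0, -0.03], [0.5, 0, -0.03], [0, 0, 0]]' --turn '[[0, 0, 0], [0, 0, 0], [0, 0, 0], [0, 0, 0], [0, 0, 0], [0, 0, 0], [0, 0, 0], [0, 0, 0], [0, 0, 0], [0, 0, 0], [0, 0, 0], [0, 0, 0]]'

```text
time_s: 9.1
position: [0.5225, -0.0313, 0.0568]
tool_rot: [[0.979, 0.195, -0.063], [0.195, -0.981, -0.011], [-0.064, -0.001, -0.998]]
ft_force: [-14.2, -3.1, 8.3]
grip_width: 0.0194
gripper_force: 119.6
```

```bash
cat > look.py <<'E'
import sys
from h import *
st=observe(); R=np.array(st["tool_rot"]); print(np.round(st["position"],4),"pitch",np.degrees(np.arcsin(R[2,0])).round(1),st["time_s"],np.round(st["ft_force"],1))
print("lip tray",(A@(st["position"]+R@LIP-TO)).round(4))
im,d=cams.get_image("scene"); im2,d2=cams.get_image("side"); st=observe(); im3,d3=cams.get_image("wrist")
for n in ("scene","side","wrist"):
    dd={"scene":d,"side":d2,"wrist":d3}[n]
    for r in cams.outline_of(n,"knob0")[:7]:
        v,u=np.nonzero(r["mask"]&(dd>0))
        if len(u)<8 or len(u)>6000: continue
        P=np.median(px2w(n,u,v,dd[v,u],st),0); print(n,round(r["p"],2),len(u),"tray",(A@(P-TO)).round(3),"tool",(R.T@(P-st["position"])).round(3))
a=cv2.resize(im[200:350,220:420],(400,300)); b=cv2.resize(im2[160:280,220:380],(400,300)); c=cv2.resize(im3,(400,300))
o=np.zeros((600,800,3),np.uint8); o[:300,:400]=a; o[:300,400:]=b; o[300:,:400]=c; save(sys.argv[1],o)
T=(px2w("wrist",*np.meshgrid(np.arange(640),np.arange(480)),d3,st)-st["position"])@R; T=T[np.ravel(d3)>0]
m=(abs(T[:,0]-.075)<.004)&(abs(T[:,1])<.03)&(T[:,2]>0)&(T[:,2]<.06); print("floor tool z at .075",np.median(T[m,2]))
E
python3 look.py s6.png
```

```text
[ 0.5225 -0.0313  0.0568] pitch -3.7 9.1 [-14.2  -3.1   8.3]
lip tray [0.0544 0.0011 0.002 ]
scene 0.63 89 tray [ 0.069 -0.043  0.03 ] tool [0.156 0.044 0.017]
scene 0.63 146 tray [ 0.067 -0.013  0.025] tool [0.155 0.014 0.022]
scene 0.59 119 tray [0.046 0.013 0.029] tool [ 0.134 -0.012  0.02 ]
scene 0.55 150 tray [ 0.042 -0.032  0.029] tool [0.13  0.033 0.02 ]
scene 0.43 125 tray [0.069 0.03  0.027] tool [ 0.157 -0.029  0.02 ]
side 0.56 101 tray [ 0.037 -0.012  0.029] tool [0.125 0.013 0.019]
side 0.52 70 tray [ 0.064 -0.026  0.03 ] tool [0.152 0.027 0.017]
side 0.42 87 tray [0.042 0.031 0.03 ] tool [ 0.13  -0.03   0.018]
side 0.21 1177 tray [-0.016 -0.01   0.04 ] tool [0.071 0.011 0.012]
wrist 0.9 326 tray [ 0.049 -0.002  0.023] tool [0.137 0.003 0.025]
wrist 0.72 2561 tray [0.039 0.022 0.032] tool [ 0.127 -0.021  0.016]
wrist 0.58 2855 tray [ 0.037 -0.019  0.032] tool [0.125 0.02  0.017]
wrist 0.56 133 tray [ 0.05  -0.035  0.023] tool [0.139 0.036 0.025]
wrist 0.42 51 tray [0.051 0.042 0.022] tool [ 0.139 -0.041  0.026]
floor tool z at .075 0.042951776287151036
```

View pics/s6.png

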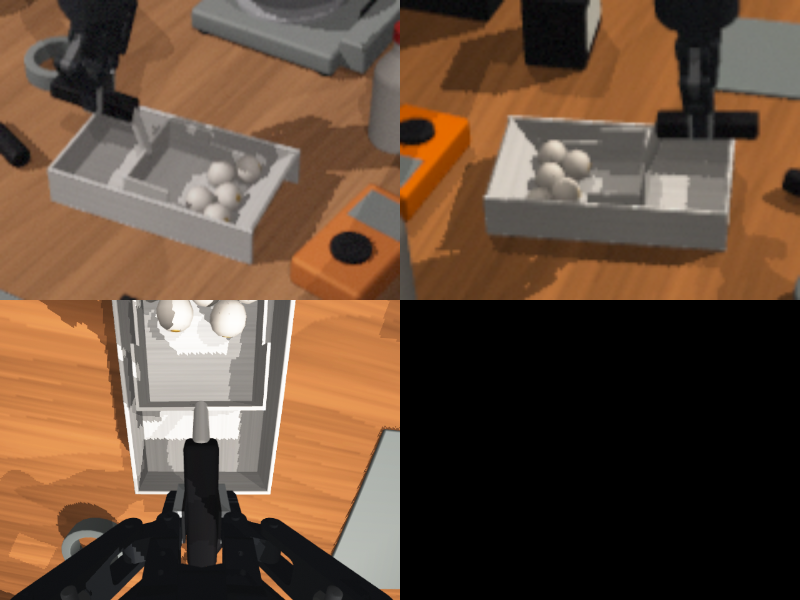

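The crops show two knobs already in the pan and three leaning on the far slope, with 14 N of push. Next I follow the slope up while pitching the nose up.

Run:
```python
from h import *
plan([(tray(.065,0,.004),-1,11.2,3),(tray(.090,0,.030),15,11.2,8)])
```

```text
"dp": [[0.17, 0.03, 0.15], [0.17, 0.03, 0.15], [0.17, 0.03, 0.15], [0.16, -0.0, 0.18], [0.17, 0.0, 0.19], [0.18, 0.0, 0.2], [0.19, -0.0, 0.22], [0.2, -0.0, 0.23], [0.21, 0.0, 0.24], [0.22, -0.0, 0.25], [0.23, 0.0, 0.27]]
"turn": [[-0.001, 0.013, 0.0], [0.0, 0.013, 0.0], [0.0, 0.013, 0.0], [0.0, 0.035, 0.0], [0.0, 0.035, 0.0], [-0.0, 0.035, -0.0], [-0.0, 0.035, 0.0], [0.0, 0.035, -0.0], [0.0, 0.035, 0.0], [-0.0, 0.035, 0.0], [-0.0, 0.035, 0.0]]
TCP end [ 0.5477 -0.0272  0.0362]
```

Call:
move_arm --jaw '[1.5, 1.5, 1.5, 1.5, 1.5, 1.5, 1.5, 1.5, 1.5, 1.5, 1.5, 1.5]' --dp '[[0.25, 0, 0.12], [0.25, 0, 0.12], [0.25, 0, 0.12], [0.16, 0, 0.18], [0.17, 0, 0.19], [0.18, 0, 0.2], [0.19, 0, 0.22], [0.2, 0, 0.23], [0.21, 0, 0.24], [0.22, 0, 0.25], [0.23, 0, 0.27], [0, 0, 0]]' --turn '[[0, 0.013, 0], [0, 0.013, 0], [0, 0.013, 0], [0, 0.035, 0], [0, 0.035, 0], [0, 0.035, 0], [0, 0.035, 0], [0, 0.035, 0], [0, 0.035, 0], [0, 0.035, 0], [0, 0.035, 0], [0, 0, 0]]'

```text
time_s: 10.4
position: [0.55, -0.0263, 0.0361]
tool_rot: [[0.947, 0.194, 0.257], [0.187, -0.981, 0.052], [0.262, -0.001, -0.965]]
ft_force: [-0.3, -0.3, -2.7]
grip_width: 0.019
gripper_force: 118.1
```

```bash
python3 look.py s7.png
```

```text
[ 0.55   -0.0263  0.0361] pitch 15.2 10.4 [-0.3 -0.3 -2.7]
lip tray [0.0925 0.0004 0.0304]
scene 0.63 160 tray [0.076 0.025 0.046] tool [ 0.134 -0.025  0.026]
scene 0.58 162 tray [0.021 0.004 0.033] tool [ 0.077 -0.004  0.025]
scene 0.54 115 tray [ 0.048 -0.031  0.04 ] tool [0.105 0.031 0.025]
scene 0.47 95 tray [ 0.079 -0.039  0.051] tool [0.137 0.039 0.023]
scene 0.42 141 tray [ 0.059 -0.002  0.043] tool [0.116 0.002 0.026]
side 0.62 119 tray [ 0.075 -0.025  0.049] tool [0.133 0.025 0.024]
side 0.61 74 tray [0.069 0.04  0.051] tool [ 0.128 -0.04   0.02 ]
side 0.58 67 tray [0.016 0.022 0.039] tool [ 0.074 -0.022  0.018]
wrist 0.94 2622 tray [ 0.069 -0.032  0.051] tool [0.128 0.033 0.02 ]
wrist 0.84 2580 tray [ 0.043 -0.02   0.043] tool [0.101 0.021 0.02 ]
wrist 0.77 2307 tray [0.015 0.013 0.038] tool [ 0.072 -0.013  0.018]
wrist 0.65 2665 tray [0.041 0.011 0.045] tool [ 0.1   -0.011  0.018]
wrist 0.64 2944 tray [0.066 0.033 0.051] tool [ 0.125 -0.033  0.02 ]
floor tool z at .075 0.02263548465618659
```

View pics/s7.png

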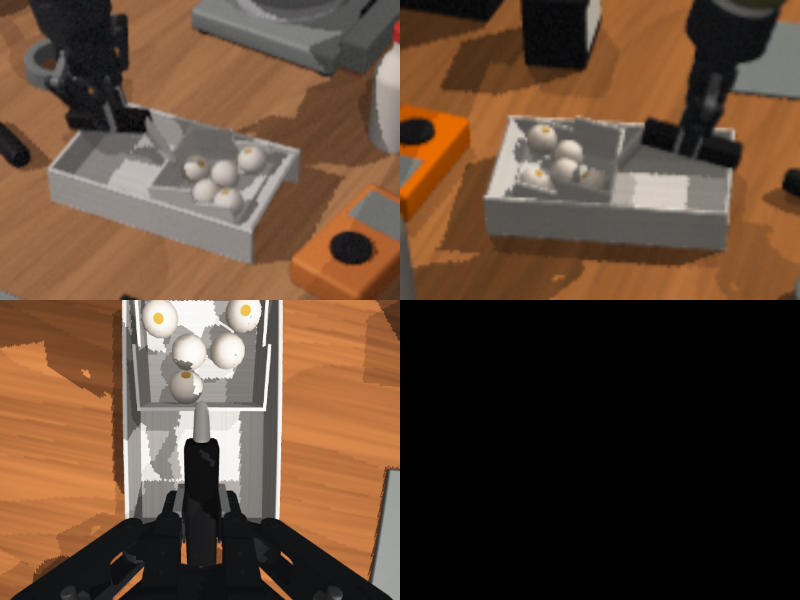

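All five knobs lie in the pan, with the wrist view showing them between (145,315) and (245,390). That uses up my picture views, so I'll work from numbers now and lift.

Run:
```python
from h import *
plan([(tray(.0915,0,.040),15.5,11.2,2),(tray(.090,0,.10),18,11.2,4),(tray(.085,0,.21),22,11.2,6)])
```

```text
"dp": [[0.0, 0.01, -0.4], [0.0, 0.01, -0.4], [0.32, -0.0, -1.3], [0.33, 0.0, -1.29], [0.35, -0.0, -1.29], [0.36, 0.0, -1.28], [0.44, 0.0, -1.6], [0.46, -0.0, -1.59], [0.48, -0.0, -1.59], [0.5, -0.0, -1.58], [0.52, 0.0, -1.57], [0.54, 0.0, -1.57]]
"turn": [[0.0, 0.003, 0.0], [-0.0, 0.003, 0.0], [0.0, 0.011, 0.0], [0.0, 0.011, -0.0], [-0.0, 0.011, 0.0], [0.0, 0.011, 0.0], [0.0, 0.012, -0.0], [-0.0, 0.012, 0.0], [-0.0, 0.012, 0.0], [0.0, 0.012, -0.0], [-0.0, 0.012, 0.0], [-0.0, 0.012, 0.0]]
TCP end [ 0.5432 -0.0281  0.1975]
```

Call:
move_arm --jaw '[1.5, 1.5, 1.5, 1.5, 1.5, 1.5, 1.5, 1.5, 1.5, 1.5, 1.5, 1.5]' --dp '[[0, 0, -0.4], [0, 0, -0.4], [0.3, 0, -0.8], [0.33, 0, -1.29], [0.35, 0, -1.29], [0.36, 0, -1.28], [0.44, 0, -1.6], [0.46, 0, -1.59], [0.48, 0, -1.59], [0.5, 0, -1.58], [0.52, 0, -1.57], [0.54, 0, -1.3]]' --turn '[[0, 0.003, 0], [0, 0.003, 0], [0, 0.011, 0], [0, 0.011, 0], [0, 0.011, 0], [0, 0.011, 0], [0, 0.012, 0], [0, 0.012, 0], [0, 0.012, 0], [0, 0.012, 0], [0, 0.012, 0], [0, 0.012, 0]]'

```text
time_s: 11.7
position: [0.5447, -0.0274, 0.1925]
tool_rot: [[0.907, 0.195, 0.373], [0.181, -0.981, 0.073], [0.38, 0.001, -0.925]]
ft_force: [0.3, 0.4, -3.1]
grip_width: 0.0191
gripper_force: 118.0
```

```bash
cat > knobs.py <<'E'
from h import *
st=observe(); R=np.array(st["tool_rot"]); print(np.round(st["position"],4),"pitch",np.degrees(np.arcsin(R[2,0])).round(1),"yaw",np.degrees(np.arctan2(R[1,0],R[0,0])).round(1),st["time_s"],np.round(st["ft_force"],1),np.round(st["q"],1),"lip",(st["position"]+R@LIP).round(4))
for n in ("wrist","scene"):
    st=observe(); im,d=cams.get_image(n)
    for r in cams.outline_of(n,"knob0")[:7]:
        v,u=np.nonzero(r["mask"]&(d>0))
        if len(u)<8 or len(u)>6000: continue
        P=np.median(px2w(n,u,v,d[v,u],st),0); print(n,round(r["p"],2),len(u),"world",P.round(3),"tool",(R.T@(P-st["position"])).round(3))
E
python3 knobs.py
python3 - <<'E'
from h import *
psi=np.radians(130); u=np.array([np.cos(psi),np.sin(psi),0]); L=np.array([.5325,.331,0])-.025*u
st=observe(); l0=np.array(st["position"])+np.array(st["tool_rot"])@LIP
Lm=l0+(L+[0,0,.21]-l0)
plan([(l0+(Lm-l0)*.04,22,16,2),(l0+(Lm-l0)*.94,22,124,20),(Lm,22,130,2)])
E
```

```text
[ 0.5447 -0.0274  0.1925] pitch 22.3 yaw 11.3 11.7 [ 0.3  0.4 -3.1] [-21.9  12.1  93.5  14.4  56.2  50.7] lip [0.6941 0.0023 0.2059]
wrist 0.58 2652 world [ 0.674 -0.035  0.222] tool [0.127 0.033 0.02 ]
wrist 0.57 2930 world [0.654 0.028 0.221] tool [ 0.12  -0.033  0.019]
wrist 0.55 2593 world [0.639 0.005 0.214] tool [ 0.1   -0.014  0.018]
wrist 0.15 132 world [ 0.425 -0.079  0.023] tool [-0.182  0.027  0.109]
scene 0.76 177 world [0.667 0.021 0.218] tool [ 0.128 -0.025  0.026]
scene 0.71 140 world [ 0.652 -0.003  0.211] tool [ 0.108 -0.003  0.025]
scene 0.6 117 world [ 0.623 -0.01   0.202] tool [ 0.077 -0.003  0.022]
scene 0.57 2617 world [0.515 0.361 0.065] tool [-0.006 -0.387  0.135]
scene 0.52 104 world [ 0.684 -0.041  0.225] tool [0.135 0.04  0.022]
"dp": [[-0.13, -0.03, -0.09], [-0.1, -0.04, -0.08], [-0.15, -0.09, -0.1], [-0.02, -0.1, -0.04], [0.12, -0.1, 0.01], [0.25, -0.09, 0.07], [0.38, -0.07, 0.12], [0.51, -0.03, 0.17], [0.64, 0.02, 0.22], [0.76, 0.08, 0.27], [0.87, 0.16, 0.32], [0.98, 0.25, 0.36], [1.08, 0.34, 0.4], [1.17, 0.45, 0.44], [1.25, 0.57, 0.47], [1.32, 0.69, 0.5], [1.38, 0.82, 0.52], [1.43, 0.95, 0.54], [1.47, 1.09, 0.56], [1.49, 1.24, 0.57], [1.5, 1.38, 0.57], [1.5, 1.53, 0.57], [0.97, 0.96, 0.37], [0.96, 1.01, 0.36]]
"turn": [[0.016, -0.001, -0.038], [0.016, -0.001, -0.038], [0.035, 0.0, -0.087], [0.035, -0.0, -0.087], [0.035, -0.0, -0.087], [0.035, 0.0, -0.087], [0.035, -0.0, -0.087], [0.035, 0.0, -0.087], [0.035, -0.0, -0.087], [0.035, 0.0, -0.087], [0.035, 0.0, -0.087], [0.035, -0.0, -0.087], [0.035, -0.0, -0.087], [0.035, 0.0, -0.087], [0.035, -0.0, -0.087], [0.035, -0.0, -0.087], [0.035, 0.0, -0.087], [0.035, -0.0, -0.087], [0.035, 0.0, -0.087], [0.035, 0.0, -0.087], [0.035, 0.0, -0.087], [0.035, -0.0, -0.087], [0.02, 0.0, -0.049], [0.02, 0.0, -0.049]]
TCP end [0.6465 0.1951 0.1975]
```

Call:
move_arm --jaw '[1.5, 1.5, 1.5, 1.5, 1.5, 1.5, 1.5, 1.5, 1.5, 1.5, 1.5, 1.5]' --dp '[[-0.13, -0.03, -0.09], [-0.1, -0.04, -0.08], [-0.15, -0.09, -0.1], [-0.02, -0.1, -0.04], [0.12, -0.1, 0.01], [0.25, -0.09, 0.07], [0.38, -0.07, 0.12], [0.51, -0.03, 0.17], [0.64, 0.02, 0.22], [0.76, 0.08, 0.27], [0.87, 0.16, 0.32], [0.98, 0.25, 0.36]]' --turn '[[0.016, 0, -0.038], [0.016, 0, -0.038], [0.035, 0, -0.087], [0.035, 0, -0.087], [0.035, 0, -0.087], [0.035, 0, -0.087], [0.035, 0, -0.087], [0.035, 0, -0.087], [0.035, 0, -0.087], [0.035, 0, -0.087], [0.035, 0, -0.087], [0.035, 0, -0.087]]'

```text
time_s: 12.9
position: [0.5712, 0.0105, 0.1928]
tool_rot: [[0.318, 0.939, 0.13], [0.87, -0.343, 0.353], [0.376, 0.001, -0.927]]
ft_force: [-0.5, 0.4, -3.0]
grip_width: 0.0192
gripper_force: 118.1
```

Call:
move_arm --jaw '[1.5, 1.5, 1.5, 1.5, 1.5, 1.5, 1.5, 1.5, 1.5, 1.5, 1.5, 1.5]' --dp '[[1.08, 0.34, 0.4], [1.17, 0.45, 0.44], [1.25, 0.57, 0.47], [1.32, 0.69, 0.5], [1.38, 0.82, 0.52], [1.43, 0.95, 0.54], [1.47, 1.09, 0.56], [1.49, 1.24, 0.57], [1.5, 1.38, 0.57], [1.5, 1.53, 0.57], [0.97, 0.96, 0.37], [0.96, 1.01, 0.36]]' --turn '[[0.035, 0, -0.087], [0.035, 0, -0.087], [0.035, 0, -0.087], [0.035, 0, -0.087], [0.035, 0, -0.087], [0.035, 0, -0.087], [0.035, 0, -0.087], [0.035, 0, -0.087], [0.035, 0, -0.087], [0.035, 0, -0.087], [0.02, 0, -0.049], [0.02, 0, -0.049]]'

```text
time_s: 13.9
position: [0.649, 0.1955, 0.1963]
tool_rot: [[-0.593, 0.77, -0.236], [0.714, 0.638, 0.289], [0.373, 0.003, -0.928]]
ft_force: [0.3, -0.2, -3.4]
grip_width: 0.019
gripper_force: 118.4
```

```bash
python3 knobs.py
python3 - <<'E'
from h import *
psi=np.radians(130); u=np.array([np.cos(psi),np.sin(psi),0]); L=np.array([.5325,.331,0])-.025*u
plan([(L+[0,0,.16],22,130,3),(L+[0,0,.13],0,130,5),(L+[0,0,.10],-16,130,4)])
plan([(L+[0,0,.16],22,130,3),(L+[0,0,.13],0,130,5),(L+[0,0,.10],-16,130,4),(L+[0,0,.092],-60,130,11),(L+[0,0,.092],-60,130,1)])
E
```

```text
[0.649  0.1955 0.1963] pitch 21.9 yaw 129.7 13.9 [ 0.3 -0.2 -3.4] [ -0.5  41.7  42.2  17.7 109.6 -36.2] lip [0.5517 0.3129 0.2085]
wrist 0.95 2276 world [0.593 0.247 0.207] tool [ 0.074 -0.01   0.019]
wrist 0.7 2607 world [0.613 0.29  0.215] tool [0.096 0.033 0.019]
wrist 0.7 2477 world [0.565 0.245 0.212] tool [ 0.091 -0.033  0.02 ]
wrist 0.66 2493 world [0.589 0.272 0.216] tool [0.098 0.003 0.018]
wrist 0.58 2116 world [0.615 0.265 0.207] tool [0.074 0.018 0.018]
scene 0.63 70 world [0.566 0.237 0.206] tool [ 0.081 -0.038  0.022]
"dp": [[-0.55, -0.03, 1.55], [-0.56, -0.04, 1.55], [-0.56, -0.04, 1.55], [0.17, 0.0, -0.55], [0.21, -0.0, -0.53], [0.26, 0.0, -0.52], [0.3, -0.0, -0.51], [0.35, 0.0, -0.51], [0.35, -0.0, -0.26], [0.41, 0.0, -0.26], [0.46, 0.0, -0.26], [0.51, -0.0, -0.27]]
"turn": [[0.004, 0.001, -0.003], [0.001, 0.001, -0.003], [0.001, 0.001, -0.003], [-0.0, -0.077, -0.0], [0.0, -0.077, 0.0], [0.0, -0.077, -0.0], [-0.0, -0.077, 0.0], [-0.0, -0.077, -0.0], [-0.0, -0.07, -0.0], [-0.0, -0.07, -0.0], [0.0, -0.07, -0.0], [0.0, -0.07, 0.0]]
TCP end [0.6307 0.2139 0.184 ]
"dp": [
[... 323 characters left out ...]
-0.94], [0.39, 0.0, -0.95], [0.4, -0.0, -0.95], [0.4, 0.0, -0.95], [0.4, -0.0, -0.96], [0.41, 0.0, -0.96], [0.41, -0.0, -0.96], [0.41, 0.0, -0.97], [0.0, 0.0, 0.0]]
"turn": [[0.004, 0.001, -0.003], [0.001, 0.001, -0.003], [0.001, 0.001, -0.003], [-0.0, -0.077, -0.0], [0.0, -0.077, 0.0], [0.0, -0.077, -0.0], [-0.0, -0.077, 0.0], [-0.0, -0.077, -0.0], [-0.0, -0.07, -0.0], [-0.0, -0.07, -0.0], [0.0, -0.07, -0.0], [0.0, -0.07, 0.0], [-0.0, -0.07, 0.0], [0.0, -0.07, 0.0], [-0.0, -0.07, -0.0], [-0.0, -0.07, 0.0], [0.0, -0.07, -0.0], [0.0, -0.07, -0.0], [-0.0, -0.07, 0.0], [0.0, -0.07, 0.0], [-0.0, -0.07, -0.0], [0.0, -0.07, 0.0], [-0.0, -0.07, -0.0], [0.0, 0.0, 0.0]]
TCP end [0.5702 0.2861 0.2412]
```

Call:
move_arm --jaw '[1.5, 1.5, 1.5, 1.5, 1.5, 1.5, 1.5, 1.5, 1.5, 1.5, 1.5, 1.5]' --dp '[[-0.55, -0.03, 1.55], [-0.56, -0.04, 1.55], [-0.56, -0.04, 1.55], [0.17, 0, -0.55], [0.21, 0, -0.53], [0.26, 0, -0.52], [0.3, 0, -0.51], [0.35, 0, -0.51], [0.35, 0, -0.26], [0.41, 0, -0.26], [0.46, 0, -0.26], [0.51, 0, -0.27]]' --turn '[[0.004, 0.001, -0.003], [0.001, 0.001, -0.003], [0.001, 0.001, -0.003], [0, -0.077, 0], [0, -0.077, 0], [0, -0.077, 0], [0, -0.077, 0], [0, -0.077, 0], [0, -0.07, 0], [0, -0.07, 0], [0, -0.07, 0], [0, -0.07, 0]]'

```text
time_s: 15.1
position: [0.6304, 0.2128, 0.1856]
tool_rot: [[-0.616, 0.766, 0.182], [0.736, 0.642, -0.213], [-0.28, 0.003, -0.96]]
ft_force: [0.2, 0.4, -2.5]
grip_width: 0.0193
gripper_force: 118.5
```

Call:
move_arm --jaw '[1.5, 1.5, 1.5, 1.5, 1.5, 1.5, 1.5, 1.5, 1.5, 1.5, 1.5, 1.5]' --dp '[[0.37, 0, -0.94], [0.38, 0, -0.94], [0.38, 0, -0.94], [0.39, 0, -0.94], [0.39, 0, -0.95], [0.4, 0, -0.95], [0.4, 0, -0.95], [0.4, 0, -0.96], [0.41, 0, -0.96], [0.41, 0, -0.96], [0.41, 0, -0.97], [0, 0, 0]]' --turn '[[0, -0.07, 0], [0, -0.07, 0], [0, -0.07, 0], [0, -0.07, 0], [0, -0.07, 0], [0, -0.07, 0], [0, -0.07, 0], [0, -0.07, 0], [0, -0.07, 0], [0, -0.07, 0], [0, -0.07, 0], [0, 0, 0]]'

```text
time_s: 16.1
position: [0.568, 0.287, 0.2399]
tool_rot: [[-0.322, 0.764, 0.559], [0.378, 0.645, -0.664], [-0.868, -0.002, -0.496]]
ft_force: [-0.8, -0.1, -2.7]
grip_width: 0.019
gripper_force: 118.8
```

```bash
python3 knobs.py
python3 - <<'E'
from h import *
d={n:cams.get_image(n)[1] for n in ["side"]}
for r in cams.outline_of("side","knob0")[:7]:
    v,u=np.nonzero(r["mask"]&(d["side"]>0))
    if len(u)>8: print("side",round(r["p"],2),len(u),np.median(px2w("side",u,v,d["side"][v,u]),0).round(3))
E
```

```text
[0.568  0.287  0.2399] pitch -60.2 yaw 130.4 16.1 [-0.8 -0.1 -2.7] [ 39.1  34.5  70.2 -61.3  81.9  12.2] lip [0.5465 0.3119 0.0905]
wrist 0.24 3920 world [0.612 0.332 0.086] tool [0.137 0.063 0.071]
scene 0.51 52 world [0.52  0.316 0.068] tool [ 0.178 -0.018  0.038]
scene 0.49 101 world [0.556 0.304 0.065] tool [0.165 0.002 0.067]
scene 0.43 58 world [0.537 0.345 0.061] tool [0.19  0.013 0.032]
scene 0.41 103 world [0.532 0.291 0.066] tool [ 0.167 -0.025  0.063]
side 0.75 216 [0.497 0.358 0.069]
side 0.69 205 [0.548 0.324 0.067]
side 0.69 212 [0.526 0.364 0.068]
side 0.52 159 [0.511 0.331 0.07 ]
side 0.45 177 [0.525 0.306 0.069]
```

All five knobs are in the bowl; the side camera has each within about 40 mm of the bowl axis. I'll retreat upward and plan the way back to the mat.

Call:
move_arm --jaw '[1.5, 1.5, 1.5, 1.5, 1.5, 1.5, 1.5, 1.5]' --dp '[[-0.6, 0, -0.35], [-1, 0, -0.57], [-1.7, 0, -0.97], [-1.7, 0, -0.97], [-1.7, 0, -0.97], [-1.7, 0, -0.97], [-0.8, 0, -0.46], [0, 0, 0]]' --turn '[[0, 0, 0], [0, 0, 0], [0, 0, 0], [0, 0, 0], [0, 0, 0], [0, 0, 0], [0, 0, 0], [0, 0, 0]]'

```text
time_s: 17.07
position: [0.5698, 0.2858, 0.3517]
tool_rot: [[-0.315, 0.765, 0.562], [0.384, 0.644, -0.662], [-0.868, 0.007, -0.497]]
ft_force: [-0.0, -0.2, -2.4]
grip_width: 0.0193
gripper_force: 118.8
```

```bash
python3 knobs.py
python3 - <<'E'
from h import *
plan([([.56,.22,.30],-15,85,12),([.52,.06,.28],0,40,7),([.42,-.25,.22],0,4,10),([.3994,-.3117,.18],0,2.05,4)],lip=np.zeros(3))
E
```

```text
[0.5698 0.2858 0.3517] pitch -60.2 yaw 129.3 17.0667 [-0.  -0.2 -2.4] [ 38.9  29.6  60.1 -60.2  88.9  -0.5] lip [0.5494 0.3118 0.2024]
wrist 0.4 891 world [ 0.717 -0.255  0.085] tool [-0.022 -0.238  0.573]
scene 0.56 59 world [0.518 0.318 0.069] tool [ 0.271 -0.021  0.089]
scene 0.54 103 world [0.533 0.346 0.065] tool [0.28  0.009 0.08 ]
"dp": [[0.16, -0.41, 0.51], [0.11, -0.39, 0.55], [0.06, -0.36, 0.57], [0.0, -0.33, 0.59], [-0.05, -0.3, 0.6], [-0.1, -0.27, 0.61], [-0.16, -0.24, 0.61], [-0.21, -0.21, 0.61], [-0.26, -0.17, 0.6], [-0.31, -0.14, 0.59], [-0.35, -0.1, 0.57], [-0.4, -0.07, 0.55], [-2.17, -0.37, 0.88], [-2.23, -0.11, 0.8], [-2.26, 0.16, 0.72], [-2.25, 0.42, 0.63], [-2.21, 0.68, 0.54], [-2.14, 0.92, 0.45], [-2.04, 1.16, 0.36], [-2.76, 1.73, 0.6], [-2.64, 1.9, 0.6], [-2.52, 2.06, 0.6], [-2.39, 2.22, 0.6], [-2.24, 2.36, 0.6], [-2.09, 2.5, 0.6], [-1.93, 2.63, 0.6], [-1.76, 2.74, 0.6], [-1.58, 2.85, 0.6], [-1.4, 2.94, 0.6], [-0.62, 1.5, 1.0], [-0.61, 1.51, 1.0], [-0.6, 1.51, 1.0], [-0.58, 1.52, 1.0]]
"turn": [[0.055, 0.066, 0.034], [0.053, 0.066, 0.038], [0.051, 0.066, 0.042], [0.048, 0.066, 0.045], [0.045, 0.066, 0.048], [0.042, 0.066, 0.051], [0.038, 0.066, 0.053], [0.035, 0.066, 0.056], [0.031, 0.066, 0.058], [0.027, 0.066, 0.06], [0.023, 0.066, 0.061], [0.019, 0.066, 0.063], [0.027, 0.037, 0.109], [0.023, 0.037, 0.11], [0.019, 0.037, 0.111], [0.015, 0.037, 0.111], [0.01, 0.037, 0.112], [0.006, 0.037, 0.112], [0.002, 0.037, 0.112], [0.0, 0.0, 0.063], [0.0, 0.0, 0.063], [0.0, 0.0, 0.063], [0.0, 0.0, 0.063], [0.0, 0.0, 0.063], [0.0, 0.0, 0.063], [0.0, 0.0, 0.063], [0.0, 0.0, 0.063], [0.0, 0.0, 0.063], [0.0, 0.0, 0.063], [0.0, 0.0, 0.009], [0.0, 0.0, 0.009], [0.0, 0.0, 0.009], [0.0, 0.0, 0.009]]
TCP end [ 0.3994 -0.3117  0.18  ]
```

Call:
move_arm --jaw '[1.5, 1.5, 1.5, 1.5, 1.5, 1.5, 1.5, 1.5, 1.5, 1.5, 1.5, 1.5]' --dp '[[0.16, -0.41, 0.51], [0.11, -0.39, 0.55], [0.06, -0.36, 0.57], [0, -0.33, 0.59], [-0.05, -0.3, 0.6], [-0.1, -0.27, 0.61], [-0.16, -0.24, 0.61], [-0.21, -0.21, 0.61], [-0.26, -0.17, 0.6], [-0.31, -0.14, 0.59], [-0.35, -0.1, 0.57], [-0.4, -0.07, 0.55]]' --turn '[[0.055, 0.066, 0.034], [0.053, 0.066, 0.038], [0.051, 0.066, 0.042], [0.048, 0.066, 0.045], [0.045, 0.066, 0.048], [0.042, 0.066, 0.051], [0.038, 0.066, 0.053], [0.035, 0.066, 0.056], [0.031, 0.066, 0.058], [0.027, 0.066, 0.06], [0.023, 0.066, 0.061], [0.019, 0.066, 0.063]]'

```text
time_s: 18.27
position: [0.5604, 0.22, 0.2998]
tool_rot: [[0.088, 0.996, -0.024], [0.964, -0.091, -0.251], [-0.252, -0.001, -0.968]]
ft_force: [0.3, 0.1, -1.9]
grip_width: 0.0194
gripper_force: 118.6
```

Call:
move_arm --jaw '[1.5, 1.5, 1.5, 1.5, 1.5, 1.5, 1.5, 1.5, 1.5, 1.5, 1.5, 1.5]' --dp '[[-2.17, -0.37, 0.88], [-2.23, -0.11, 0.8], [-2.26, 0.16, 0.72], [-2.25, 0.42, 0.63], [-2.21, 0.68, 0.54], [-2.14, 0.92, 0.45], [-2.04, 1.16, 0.36], [-2.76, 1.73, 0.6], [-2.64, 1.9, 0.6], [-2.52, 2.06, 0.6], [-2.39, 2.22, 0.6], [-2.24, 2.36, 0.6]]' --turn '[[0.027, 0.037, 0.109], [0.023, 0.037, 0.11], [0.019, 0.037, 0.111], [0.015, 0.037, 0.111], [0.01, 0.037, 0.112], [0.006, 0.037, 0.112], [0.002, 0.037, 0.112], [0, 0, 0.063], [0, 0, 0.063], [0, 0, 0.063], [0, 0, 0.063], [0, 0, 0.063]]'

```text
time_s: 19.27
position: [0.4687, -0.0957, 0.2489]
tool_rot: [[0.929, 0.37, -0.002], [0.37, -0.929, 0.003], [-0.001, -0.003, -1.0]]
ft_force: [0.7, -0.3, -1.6]
grip_width: 0.019
gripper_force: 118.6
```

```bash
python3 knobs.py
python3 - <<'E'
from h import *
plan([([.42,-.25,.20],0,4,7),([.3994,-.3117,.15],0,2.05,4),([.3994,-.3117,.15],0,2.05,1)],lip=np.zeros(3))
E
```

```text
[ 0.4687 -0.0957  0.2489] pitch -0.0 yaw 21.7 19.2667 [ 0.7 -0.3 -1.6] [-25.8  12.6  79.3   0.1  88.3  42.5] lip [ 0.6042 -0.0415  0.2033]
scene 0.68 102 world [0.556 0.305 0.066] tool [ 0.231 -0.342  0.183]
scene 0.63 74 world [0.517 0.318 0.068] tool [ 0.199 -0.367  0.181]
scene 0.58 100 world [0.532 0.29  0.066] tool [ 0.203 -0.336  0.183]
scene 0.48 73 world [0.504 0.343 0.07 ] tool [ 0.197 -0.395  0.179]
"dp": [[-1.48, 1.8, 0.7], [-1.4, 1.86, 0.7], [-1.31, 1.92, 0.7], [-1.23, 1.98, 0.7], [-1.14, 2.03, 0.7], [-1.05, 2.08, 0.7], [-0.95, 2.12, 0.7], [-0.62, 1.5, 1.25], [-0.61, 1.51, 1.25], [-0.6, 1.51, 1.25], [-0.58, 1.52, 1.25], [0.0, 0.0, 0.0]]
"turn": [[-0.003, 0.0, 0.044], [0.0, 0.0, 0.044], [0.0, 0.0, 0.044], [0.0, 0.0, 0.044], [0.0, 0.0, 0.044], [0.0, 0.0, 0.044], [0.0, 0.0, 0.044], [0.0, 0.0, 0.009], [0.0, 0.0, 0.009], [0.0, 0.0, 0.009], [0.0, 0.0, 0.009], [0.0, 0.0, 0.0]]
TCP end [ 0.3994 -0.3117  0.15  ]
```

Call:
move_arm --jaw '[1.5, 1.5, 1.5, 1.5, 1.5, 1.5, 1.5, 1.5, 1.5, 1.5, 1.5, 1.5]' --dp '[[-1.48, 1.8, 0.7], [-1.4, 1.86, 0.7], [-1.31, 1.92, 0.7], [-1.23, 1.98, 0.7], [-1.14, 2.03, 0.7], [-1.05, 2.08, 0.7], [-0.95, 2.12, 0.7], [-0.62, 1.5, 1.25], [-0.61, 1.51, 1.25], [-0.6, 1.51, 1.25], [-0.58, 1.52, 1.25], [0, 0, 0]]' --turn '[[0, 0, 0.044], [0, 0, 0.044], [0, 0, 0.044], [0, 0, 0.044], [0, 0, 0.044], [0, 0, 0.044], [0, 0, 0.044], [0, 0, 0.009], [0, 0, 0.009], [0, 0, 0.009], [0, 0, 0.009], [0, 0, 0]]'

```text
time_s: 20.47
position: [0.4, -0.3118, 0.148]
tool_rot: [[0.999, 0.038, -0.003], [0.038, -0.999, 0.005], [-0.002, -0.005, -1.0]]
ft_force: [1.1, 0.1, -2.7]
grip_width: 0.0191
gripper_force: 118.7
```

Run:
```python
from h import *
st=observe(); R=np.array(st["tool_rot"]); im,d=cams.get_image("wrist"); v,u=np.nonzero(d>0); W=px2w("wrist",u,v,d[v,u],st); T=(W-st["position"])@R
for x in (.075,.1,.12,.14):
  for y in (-.03,.03):
    m=(abs(T[:,0]-x)<.004)&(abs(T[:,1]-y)<.01)&(T[:,2]>0)&(T[:,2]<.07); print(x,y,m.sum(),np.median(T[m,2]).round(4))
m=W[np.all((W>[.3,-.45,-.001])&(W<[.65,-.2,.008]),1)]
print("TCP",np.round(st["position"],4),"yaw",np.degrees(np.arctan2(R[1,0],R[0,0])),"pitch",np.degrees(np.arcsin(R[2,0])))
print("go",go([.3994,-.3117,.0495]))
for n in ["scene","side"]:
    r=cams.get_image(n) ; o=cams.outline_of(n,"mat")
    if o:
        v,u=np.nonzero(o[0]["mask"]&(r[1]>0)); P=px2w(n,u,v,r[1][v,u]); print(n,o[0]["p"],cv2.minAreaRect(P[P[:,2]<.012][:,:2].astype(np.float32)*1000))
```

```text
0.075 -0.03 469 0.044
0.075 0.03 465 0.044
0.1 -0.03 509 0.044
0.1 0.03 518 0.0441
0.12 -0.03 565 0.0441
0.12 0.03 565 0.0442
0.14 -0.03 598 0.0442
0.14 0.03 590 0.0442
TCP [ 0.4    -0.3118  0.148 ] yaw 2.180038895482094 pitch -0.14175399654553678
go [-0.11  0.13  9.97]
scene 0.58 ((471.4236755371094, -308.0347900390625), (257.742431640625, 155.7181854248047), 6.572703838348389)
side 0.83 ((473.2576599121094, -307.8553466796875), (248.25816345214844, 162.93609619140625), 6.768172740936279)
```

The grasp hasn't shifted, so I'll set the scoop down where it was.

Call:
move_arm --jaw '[1.5, 1.5, 1.5, 1.5, 1.5, 1.5, 1.5, 1.5, 1.5]' --dp '[[0, 0, 1], [0, 0, 2.5], [0, 0, 2.5], [0, 0, 2], [0, 0, 1], [0, 0, 0.5], [0, 0, 0.3], [0, 0, 0.1], [0, 0, 0]]' --turn '[[0, 0, 0], [0, 0, 0], [0, 0, 0], [0, 0, 0], [0, 0, 0], [0, 0, 0], [0, 0, 0], [0, 0, 0], [0, 0, 0]]'

```text
time_s: 21.47
position: [0.4012, -0.3111, 0.0522]
tool_rot: [[0.999, 0.039, 0.001], [0.039, -0.999, 0.001], [0.001, -0.001, -1.0]]
ft_force: [-0.4, -0.0, -0.8]
grip_width: 0.0192
gripper_force: 118.6
```

Call:
move_arm --jaw '[1.5, 1.5, 1.5, 1.5]' --dp '[[0, 0, 0.15], [0, 0, 0.15], [0, 0, 0], [0, 0, 0]]' --turn '[[0, 0, 0], [0, 0, 0], [0, 0, 0], [0, 0, 0]]'

```text
time_s: 21.8
position: [0.401, -0.3112, 0.0488]
tool_rot: [[0.999, 0.038, 0.001], [0.038, -0.999, 0.002], [0.001, -0.002, -1.0]]
ft_force: [0.3, 0.2, -0.2]
grip_width: 0.0191
gripper_force: 119.0
```

Call:
move_arm --jaw '[2.5, 4, 8.5, 8.5, 8.5, 8.5, 8.5, 8.5, 8.5, 8.5, 8.5, 8.5]' --dp '[[0, 0, 0.03], [0, 0, 0], [0, 0, 0], [0, 0, 0], [0, 0, 0], [0, 0, 0], [0, 0, -2], [0, 0, -3], [0, 0, -3], [0, 0, -3], [0, 0, -2], [0, 0, 0]]' --turn '[[0, 0, 0], [0, 0, 0], [0, 0, 0], [0, 0, 0], [0, 0, 0], [0, 0, 0], [0, 0, 0], [0, 0, 0], [0, 0, 0], [0, 0, 0], [0, 0, 0], [0, 0, 0]]'

```text
time_s: 22.8
position: [0.4019, -0.3126, 0.1824]
tool_rot: [[0.999, 0.039, 0.006], [0.039, -0.999, -0.004], [0.005, 0.004, -1.0]]
ft_force: [0.3, -0.9, 0.3]
grip_width: 0.0848
gripper_force: 0.0
```

Run:
```python
from h import *
st=observe(); im,d=cams.get_image("wrist"); v,u=np.nonzero(d>0); P=px2w("wrist",u,v,d[v,u],st)
def sel(P,lo,hi): return P[np.all((P>lo)&(P<hi),1)]
print(np.round(st["position"],4),st["time_s"],st["grip_width"])
h=sel(P,[.33,-.36,.09],[.47,-.26,.105]); print("handle",len(h),cv2.minAreaRect(h[:,:2].astype(np.float32)*1000),np.median(h[:,2]))
for x in (.47,.5,.53):
  for y in (-.34,-.275):
    m=sel(P,[x-.006,y-.008,-.01],[x+.006,y+.008,.03]); print(x,y,len(m),np.median(m[:,2]).round(4))
for n in ["side","scene"]:
    im,d=cams.get_image(n)
    for r in cams.outline_of(n,"knob0")[:7]:
        v,u=np.nonzero(r["mask"]&(d>0))
        if len(u)>8: print(n,round(r["p"],2),len(u),np.median(px2w(n,u,v,d[v,u]),0).round(3))
```

```text
[ 0.4019 -0.3126  0.1824] 22.8 0.08480269341660465
handle 3294 ((396.65252685546875, -311.36041259765625), (95.87349700927734, 21.978919982910156), 2.293238639831543) 0.09812050439612724
0.47 -0.34 215 0.0053
0.47 -0.275 216 0.0052
0.5 -0.34 225 0.0055
0.5 -0.275 239 0.0054
0.53 -0.34 244 0.0053
0.53 -0.275 243 0.0054
side 0.68 211 [0.527 0.363 0.067]
side 0.61 152 [0.512 0.332 0.07 ]
side 0.5 183 [0.548 0.323 0.068]
side 0.48 129 [0.524 0.306 0.071]
side 0.47 190 [0.495 0.359 0.07 ]
side 0.15 1943 [ 0.436 -0.294  0.003]
scene 0.65 68 [0.516 0.318 0.068]
scene 0.58 102 [0.535 0.345 0.065]
scene 0.43 90 [0.555 0.305 0.065]
scene 0.42 52 [0.504 0.342 0.069]
scene 0.42 2301 [0.517 0.365 0.07 ]
```

The scoop lies flat on its mat (pan floor at z 0.0054), all five knobs rest in the bowl, and the gripper is clear. I'll hand in.

```bash
python3 -c "
from rig import ticket
print(ticket.close_job())"
```

```text
the job is handed in; nothing more can be done
None
```

I handed the job in at about 23 s: all five knobs were scooped in one go and tipped into the bowl, the scoop is back flat on its mat, and the gripper is clear (the hand-in returned no verdict).

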